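Clamp the seed sieve and switch its shaker on

TASK

Get the seed-sieve shaker running: lower the drilled hold-down over the shaker's upright rod, all the way down without letting it drop, so that its round foot sits in the middle of the sieve lid, and let go of it. Then reach in under the clear rain hood of the switch box and flip the big bat toggle (the left one, seen from the robot) over its centre to the right. Leave the small toggle beside it switched as it is, do not ram the switch box, and leave the other things on the bench where they stand.

Things in the scene. Friction and masses are not known exactly. Their poses are not given: they have to be found in the camera images.
- shaker: Fixed grey shaker base, 45 mm high, with a round sieve and aluminium lid (126 mm across, top at 75 mm) and behind it an upright steel rod, 12 mm thick, from a 32 mm collar (top at 75 mm) up to 175 mm; its last 10 mm taper to a 5 mm tip. Origin on the table under the sieve centre; x points to the rod (85 mm away), z up.
- lid_top (a point): Centre of the sieve lid's top face, 75 mm above the table, where the hold-down's foot must sit. Axes as the shaker.
- rod_top (a point): Tip of the shaker's rod, on its axis, 175 mm above the table.
- holddown_grip (a point): Centre of the upright grip fin of the loose hold-down (0.3 to 0.54 kg; lies flat at the start), 40 mm above its underside. Fin 36 mm long (x), 14 mm thick (y), 18 to 62 mm above the underside. Under it a round foot 48 mm across, 8 mm thick, and a 26 mm wide bar (top at 18 mm) along +x to a square boss. Centre of mass some 20 mm from the fin towards the boss. z up.
- holddown_hole (a point): Lower mouth of the 16 mm bore through the hold-down's boss (36 x 36 mm, 30 mm high), at the level of the hold-down's underside, 85 mm along x from the fin. Seated, it is at the rod's collar top, 75 mm above the table.
- switch_box: Fixed grey box 220 mm wide (y). Its front panel slopes, facing up and to the box's -x: normal [-0.530, 0, 0.848] in the box frame, 32 deg from vertical. Origin on the table under the panel centre; y runs along the panel, to the left seen from the robot. Under its hood a tool pointing straight down does not get to the toggles; one tilted about 32 degrees, along the panel normal, does.
- panel_center (a point): Centre of the sloping panel (110 mm up the slope, 220 mm wide), 75 mm above the table; axes as the box. On it lies a 120 x 70 x 3 mm switch plate with the two toggles. The plate's place is not measured: its centre is up to 30 mm left or right of this point, to be seen or felt for. Big toggle 32 mm left (+y) of the plate's centre, small toggle 32 mm right of it.
- hood_edge (a point): Middle of the front edge of the clear flat rain hood, at its underside, 190 mm above the table. The hood is 220 mm wide, 5 mm thick, and runs 92 mm back from this edge to two posts; open in front and at the sides.
- main_toggle (a joint): Angle of the big steel bat (rad): -0.35 leaning left (+y of the box; as at the start), 0 square to the panel, +0.35 right. Swings only left-right. Pivot 7 mm off the panel in a nut 18 mm across, 10 mm high; tip 41 mm off the panel, 11 mm thick. A spring throws it to the nearer side: about 4 to 5 N at the tip start it, less and less up to the centre.
- small_toggle (a joint): Angle of the small steel bat (rad), same directions; it leans left (about -0.35) and must stay so. Tip 31 mm off the panel, 8 mm thick; about 2 to 3 N move it.
- cup_a: Clear plastic cup, 72 mm across, 85 mm high; to be left alone. Origin at the centre of its underside.
- cup_b: Clear plastic cup, the same; to be left alone. Origin at the centre of its underside.
- jar: Lidded glass jar, 70 mm across, 100 mm high; to be left alone. Origin at the centre of its underside.
- clay_pot: Empty clay pot, 90 mm across, 80 mm high; to be left alone. Origin at the centre of its underside.
- trowel: Small hand spatula, 250 mm long, lying flat (along its x); to be left alone. Origin at the centre of its underside.
- seed_tin: Closed steel tin 90 x 60 x 45 mm; to be left alone. Origin at the centre of its underside.

How it is judged:
By the outcome, as a careful person would: the job done as asked, in the order asked, and still so for the second after the job is handed in, with the robot touching nothing.
It also fails if it takes over 54 s, if anything falls off the work surface, if the arm or the gripper's body presses on something with over 40 N, if the wrist force passes 120 N, or if a joint passes its speed limit or range.

ROBOT

A 6-joint arm with a two-finger parallel gripper is mounted at the origin on the work surface. World frame = base frame: x ahead of the robot, y to its left, z up, the work surface at z = 0. Lengths are in m, angles in degrees, forces in N, time in s.
With the tool pointing down it reaches from about 0.375 to 0.9 m from the base axis. Payload 3.1 kg.
Tool frame: the origin (TCP) lies on the centre line of the jaws, within the pads' length; the fingertips stand 17 mm ahead of it and the grasp point (between the pads) lies 2 mm behind it (bot.nose_length is the distance from the TCP to the fingertips, in m); z points along the fingers, y is the direction in which the jaws open and shut (so a half turn about z gives the same grasp; the last joint's range is limited). The gripper opens to 87 mm and grips with 3 to 60 N. Pads are 19 mm wide; open, the fingers measure 117 mm over their backs; the gripper's body (75 mm by 190 mm) begins 51 mm behind the grasp point.
Start: joints at [-85.514, 30.224, 82.088, -0, 67.689, -10.227], TCP at [0.159, -0.604, 0.24] pointing down, gripper open.
Joint ranges: [-176.69, 176.69], [-43.24, 126.21], [12.49, 139.97], [-82, 262], [0, 151.66], [-163.58, 163.58]. Speed limits (degrees/s): [159.86, 159.86, 180, 180, 180, 180].

INTERFACE

Orientations are given as a 3x3 rotation matrix whose columns are the frame's x, y, z axes.
In Python, from rig import bot gives the robot as it stands.
- The arm moves only by the tool servo_tool, never from a script. Its argument "increments" is a list of rows, each a list of 3 entries, a list of its own where there are three numbers: the closure, from 0 (fully open) to 1 (shut), then the shift along the tool's x, y, z in mm, then the turn about the tool's z in degrees. In form: [[claw, [x, y, z], turn], ...]. A call has 1 to 5 rows; each row shifts and turns the commanded pose from where the row before left it, along the tool's axes as they then stand; what a row does not reach is not made up. A row lasts 1/8 s, in which the tool goes at most 62.5 mm and 10.7 degrees, less where a joint would pass 70% of its speed; a pose out of reach is approached as far as the arm can. A call with a gripper value outside its range is refused whole. The fingers move at their own pace and stop on an object; the grip force is fixed at half the most. Time passes only in rows, so rows that do not move let the fingers close. It gives the time, the measured TCP pose, the force and the opening at its end, in the units of the state.
- bot.read_state(): the state, without advancing time (a new reading comes with each control period).
- bot.capture(name): name is "scene" or "top"; returns (picture, depth): 480x640x3 uint8, blue, green, red; 480x640 float32, m along the optical axis (not along the pixel's ray), 0 where there is no reading.
- bot.camera_info(name): a dict with "K" (3x3 intrinsics, pixels), "R" (3x3) and "t" (3): a world point X has camera coordinates R X + t. Camera axes: x right, y down, z forward; pixel columns grow to the right and rows downward; lengths in m; the calibration is good to about 2 mm. A picture is of the moment at which its call begins. camera_info takes no time and is no camera call.
- bot.hand_in(): hands the job in, once; it reports no verdict.
Trained networks look in the newest picture that a camera, given by its name, has taken for a name from the list of things; names that differ only in an ending like _2 or _b are one class to them, and where a whole thing is asked for, a point or a joint stands for the part that bears it (a point fixed in the world has none). Each returns a list of dicts, best first, with "p" (0 to 1); they miss things now and then, are a little off and sometimes report something else, mostly with a low value. They report only what shows in the picture. A call takes as long as a camera call.
- bot.find_in(camera, thing): "bbox" ([left, top, right, bottom] in pixels, round what is visible of it).
- bot.trace(camera, thing): "region" (480x640 bool, what is visible of it) and "bbox" ([left, top, right, bottom] in pixels, round what is visible of it).
The state is a dict: "time_s": time; "joint_positions": joint angles; "qvel": joint speeds; "tau": joint torques, N m; "position": TCP position; "tcp_rot": TCP orientation; "force": force on the tool from outside, world axes, zero at the start; "moment": the same for the moment, N m; "opening": opening from 0.0 (shut) to 1.0 (fully open).
Only numpy, scipy, OpenCV 4.12 (cv2) and the standard library are available. Lean on these libraries where they do the work, as an engineer would, in place of code of your own. Each camera call takes 0.05 s, during which the arm holds its last target.

## Working session

There is one attempt and no reset: what is moved stays moved. The work goes in short steps, Python scripts to look and compute and a tool call to move; the robot and the scene stay as the last step left them, time stands still between calls to the robot, and variables do not carry over. Pictures are saved under pics/ and viewed, and the job is handed in when it is done.

Besides the shell and the picture viewer there is one more tool, called in YAML: its name, and indented under it one key for each argument. servo_tool: Moves the arm, as the interface text tells. Its arguments: {"type":"object","properties":{"increments":{"type":"array","items":{"type":"array"}}},"required":["increments"]}

```bash
ls; mkdir -p pics; python3 - <<'E'
from rig import bot
import cv2,numpy as np
s=bot.read_state(); print({k:np.round(v,3).tolist() for k,v in s.items()}, bot.nose_length)
for c in ("scene","top"):
    im,d=bot.capture(c); cv2.imwrite(f"pics/{c}0.png",im); np.save(f"pics/{c}0.npy",d)
    ci=bot.camera_info(c); print(c,np.round(ci["K"],1).tolist(),np.round(ci["R"],4).tolist(),np.round(ci["t"],4).tolist())
E
```

```text
pics
{'time_s': 0.0, 'joint_positions': [-85.512, 30.279, 82.158, -0.0, 67.689, -10.227], 'qvel': [-0.038, -0.005, 0.086, -0.04, 0.067, -0.039], 'tau': [0.0, -44.003, -17.659, 0.063, 0.058, -0.0], 'position': [0.159, -0.604, 0.239], 'tcp_rot': [[0.967, 0.254, -0.0], [0.254, -0.967, 0.002], [0.0, -0.002, -1.0]], 'force': [0.323, -0.213, -1.001], 'moment': [-0.013, -0.005, -0.002], 'opening': 1.003} 0.017
scene [[467.3, 0.0, 314.5], [0.0, 467.3, 248.1], [0.0, 0.0, 1.0]] [[-0.1856, 0.9826, -0.0007], [0.8415, 0.1586, -0.5164], [-0.5074, -0.0964, -0.8563]] [0.1283, -0.3758, 1.4717]
top [[523.3, 0.0, 327.4], [0.0, 523.3, 233.5], [0.0, 0.0, 1.0]] [[-0.0116, -0.9999, -0.0115], [-0.9991, 0.012, -0.0407], [0.0408, 0.011, -0.9991]] [-0.0253, 0.543, 1.4575]
```

View pics/scene0.png

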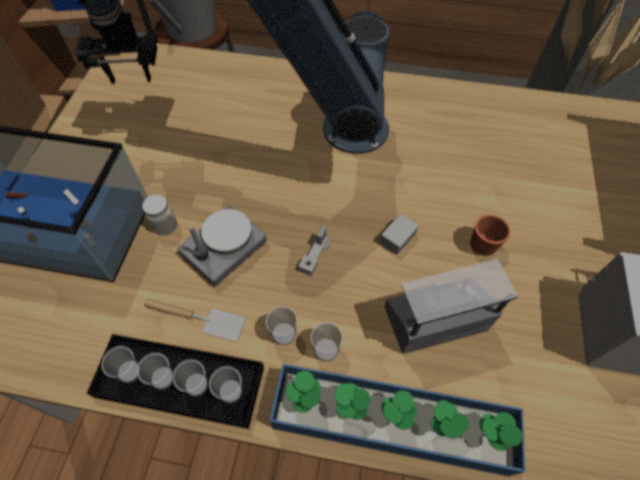

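View pics/top0.png

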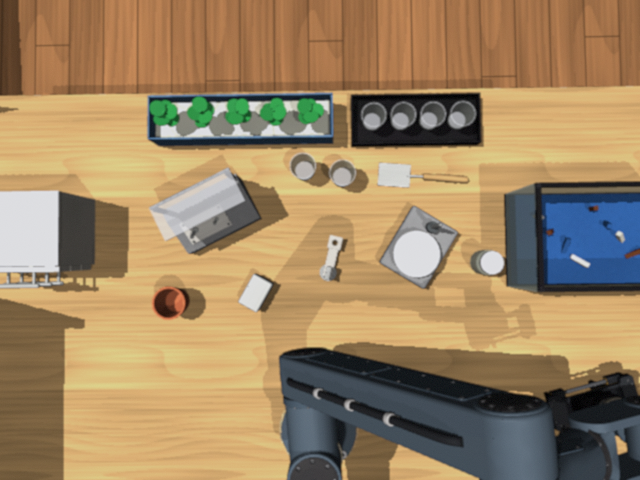

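The scene view shows the shaker lid at (227,230) with the rod at (196,240), the hold-down at (315,250), and the switch box at (450,300). In the top view they are at lid (417,254), hold-down (333,257) and box (205,212). Next I'll zoom in and trace them.

```bash
cat > h.py <<'E'
from rig import bot
import cv2,numpy as np
def pts(c,d,mask):
    ci=bot.camera_info(c);K=np.array(ci["K"]);R=np.array(ci["R"]);t=np.array(ci["t"])
    v,u=np.nonzero(mask&(d>0)); z=d[v,u]
    P=np.c_[(u-K[0,2])/K[0,0]*z,(v-K[1,2])/K[1,1]*z,z]
    return (P-t)@R, np.c_[u,v]
def proj(c,X):
    ci=bot.camera_info(c);K=np.array(ci["K"]);p=np.atleast_2d(X)@np.array(ci["R"]).T+np.array(ci["t"])
    q=p@K.T; return q[:,:2]/q[:,2:]
def atz(c,uv,z):
    ci=bot.camera_info(c);K=np.array(ci["K"]);R=np.array(ci["R"]);t=np.array(ci["t"])
    C=-R.T@t; r=R.T@np.linalg.inv(K)@np.array([uv[0],uv[1],1.]); return C+r*(z-C[2])/r[2]
E
python3 - <<'E'
from h import *
for c in ("scene","top"):
    d=np.load(f"pics/{c}0.npy"); im=cv2.imread(f"pics/{c}0.png")
    for th in ("shaker","holddown_grip","switch_box","main_toggle","small_toggle","hood_edge"):
        r=bot.trace(c,th)
        for x in r[:2]:
            m=x["region"]; P,_=pts(c,d,m)
            print(c,th,round(x["p"],2),np.round(x["bbox"]).tolist(),m.sum(), np.round(P.min(0),3),np.round(P.max(0),3))
        if r: np.save(f"pics/{c}_{th}.npy",r[0]["region"])
crops={"scene":[("sh",160,190,300,290),("sw",370,240,530,360)],"top":[("sh",300,190,480,300),("sw",140,155,270,260)]}
for c in crops:
    im=cv2.imread(f"pics/{c}0.png")
    for n,a,b,e,f in crops[c]:
        k=cv2.resize(im[b:f,a:e],(int((e-a)*4.4),int((f-b)*4.4)),interpolation=cv2.INTER_CUBIC); cv2.imwrite(f"pics/{c}_{n}.png",k)
E
```

```text
scene shaker 0.69 [175.0, 204.0, 268.0, 284.0] 4005 [ 0.362 -0.402 -0.007] [ 0.619 -0.173  0.174]
scene shaker 0.6 [380.0, 216.0, 417.0, 256.0] 882 [ 0.335  0.123 -0.003] [0.438 0.214 0.05 ]
scene holddown_grip 0.87 [298.0, 226.0, 331.0, 275.0] 711 [ 0.384 -0.075 -0.006] [ 0.541 -0.007  0.065]
scene holddown_grip 0.73 [308.0, 322.0, 345.0, 364.0] 986 [ 0.689 -0.002 -0.002] [0.761 0.069 0.088]
scene switch_box 0.76 [385.0, 259.0, 519.0, 355.0] 7794 [ 0.466  0.156 -0.004] [0.704 0.479 0.2  ]
scene switch_box 0.24 [180.0, 208.0, 270.0, 284.0] 3909 [ 0.397 -0.386 -0.006] [ 0.619 -0.173  0.174]
scene hood_edge 0.57 [387.0, 261.0, 518.0, 355.0] 7833 [ 0.527  0.155 -0.004] [0.704 0.434 0.2  ]
top shaker 0.85 [376.0, 205.0, 458.0, 288.0] 3533 [ 0.392 -0.385 -0.004] [ 0.612 -0.174  0.177]
top holddown_grip 0.96 [322.0, 237.0, 337.0, 277.0] 514 [ 0.415 -0.067 -0.006] [ 0.538 -0.013  0.067]
top switch_box 0.56 [147.0, 170.0, 262.0, 257.0] 4869 [ 0.492  0.154 -0.009] [0.728 0.471 0.205]
top hood_edge 0.7 [149.0, 169.0, 259.0, 255.0] 4678 [ 0.495  0.154 -0.003] [0.719 0.414 0.205]
```

View pics/scene_sh.png

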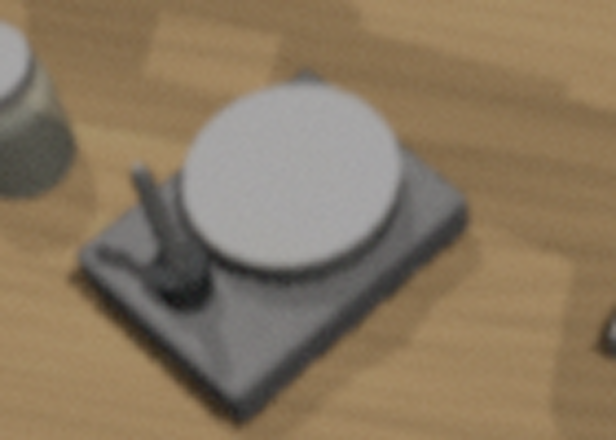

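View pics/scene_sw.png

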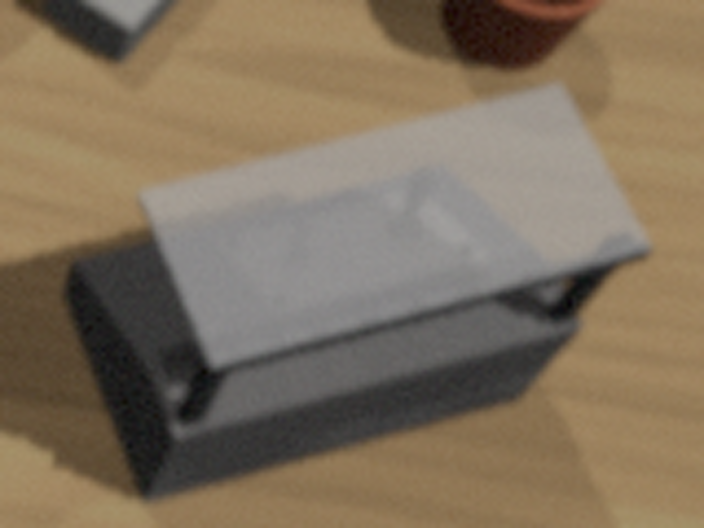

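View pics/top_sh.png

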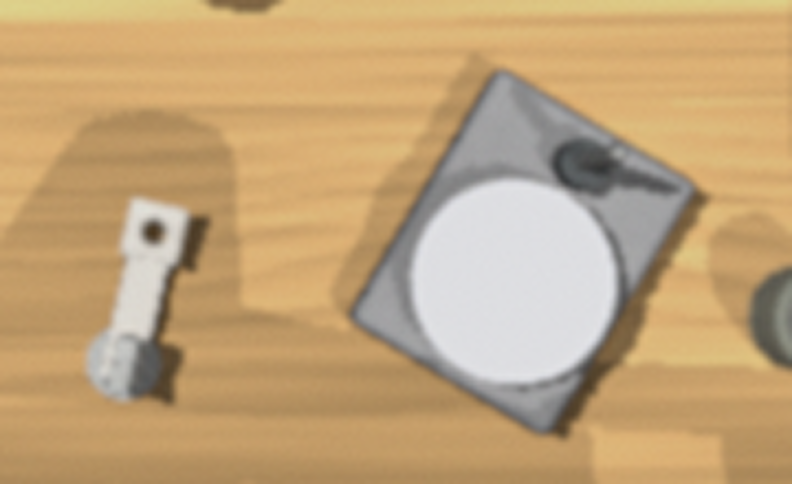

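View pics/top_sw.png

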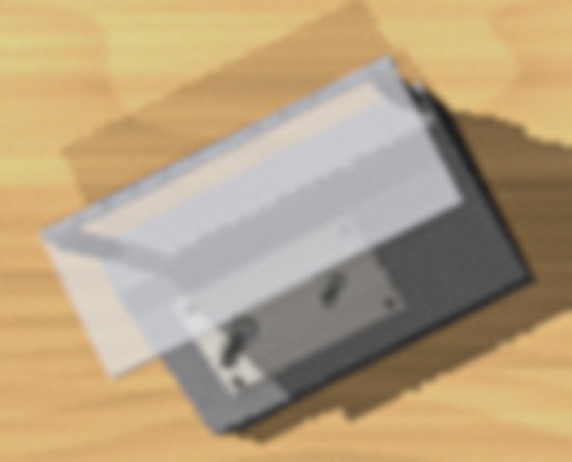

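```bash
python3 - <<'E'
from h import *
allP={}
for c in ("scene","top"):
    d=np.load(f"pics/{c}0.npy"); P,uv=pts(c,d,np.ones_like(d,bool)); allP[c]=P
    b=(P[:,0]>.36)&(P[:,0]<.64)&(P[:,1]>-.41)&(P[:,1]<-.16)
    Q=P[b]; L=Q[(abs(Q[:,2]-.075)<.006)]
    (cx,cy),r=cv2.minEnclosingCircle(L[:,:2].astype(np.float32)); 
    # robust circle: iterate
    ctr=np.median(L[:,:2],0)
    for _ in range(10):
        k=np.hypot(*(L[:,:2]-ctr).T)<.066; ctr=L[k,:2].mean(0)
    print(c,"lid",ctr,np.median(L[k,2]),k.sum(),np.sqrt(k.sum()/np.pi), "enc",cx,cy,r)
    Rr=Q[Q[:,2]>.1]; print(" rod n",len(Rr),np.round(Rr[:,:].mean(0),4) if len(Rr) else ''); 
    print(np.round(Rr[np.argsort(-Rr[:,2])][:12],3).tolist())
    b=(P[:,0]>.38)&(P[:,0]<.56)&(P[:,1]>-.09)&(P[:,1]<0.01)
    Q=P[b]
    fin=Q[(Q[:,2]>.05)&(Q[:,2]<.07)]; boss=Q[abs(Q[:,2]-.03)<.005]; bar=Q[abs(Q[:,2]-.018)<.004]
    for n,X in (("fin",fin),("boss",boss),("bar",bar)):
        print(" ",n,len(X),np.round(np.median(X,0),4), np.round(cv2.minAreaRect(X[:,:2].astype(np.float32)),4).tolist() if 0 else cv2.minAreaRect(X[:,:2].astype(np.float32)) if len(X)>4 else '')
    b=(P[:,0]>.45)&(P[:,0]<.75)&(P[:,1]>.13)&(P[:,1]<.49)
    Q=P[b]; H=Q[(Q[:,2]>.182)&(Q[:,2]<.21)]
    print(" hood",len(H),np.median(H[:,2]),cv2.minAreaRect(H[:,:2].astype(np.float32)))
E
```

```text
scene lid [ 0.48761535 -0.2676133 ] 0.07384689344766178 1586 22.468633235857762 enc 0.49850866198539734 -0.28396445512771606 0.08234421908855438
 rod n 101 [ 0.56   -0.3113  0.1396]
[[0.555, -0.314, 0.174], [0.56, -0.31, 0.174], [0.557, -0.313, 0.173], [0.562, -0.309, 0.173], [0.56, -0.315, 0.173], [0.559, -0.313, 0.173], [0.556, -0.311, 0.172], [0.557, -0.316, 0.172], [0.561, -0.312, 0.171], [0.561, -0.315, 0.169], [0.557, -0.309, 0.169], [0.553, -0.311, 0.168]]
  fin 85 [ 0.4395 -0.0299  0.0599] ((0.4384414255619049, -0.030421121045947075), (0.014446616172790527, 0.038325224071741104), 77.46060943603516)
  boss 185 [ 0.5156 -0.0463  0.029 ] ((0.47884073853492737, -0.04065530747175217), (0.036513108760118484, 0.12146209925413132), 76.39116668701172)
  bar 205 [ 0.4753 -0.0394  0.0176] ((0.48143813014030457, -0.04175608605146408), (0.03551795706152916, 0.11599516868591309), 77.85173797607422)
 hood 4513 0.19409362898399837 ((0.6142120361328125, 0.28930002450942993), (0.09498002380132675, 0.22168108820915222), 26.18170928955078)
top lid [ 0.48352833 -0.26968507] 0.0749141207099668 165
[... 275 characters left out ...]
0.315, 0.17], [0.554, -0.313, 0.17], [0.552, -0.313, 0.17], [0.559, -0.315, 0.17], [0.554, -0.311, 0.168], [0.552, -0.316, 0.167]]
  fin 70 [ 0.4352 -0.0327  0.0616] ((0.43498295545578003, -0.03143288195133209), (0.013762119226157665, 0.03614567965269089), 75.27958679199219)
  boss 126 [ 0.518  -0.0515  0.0302] ((0.49364855885505676, -0.04669143259525299), (0.03529735282063484, 0.08495810627937317), 77.81393432617188)
  bar 169 [ 0.4711 -0.041   0.018 ] ((0.4755799174308777, -0.0450848713517189), (0.038520533591508865, 0.11351169645786285), 72.89917755126953)
 hood 3348 0.1948595182263293 ((0.612856388092041, 0.2883647084236145), (0.09475985914468765, 0.22161170840263367), 26.52202606201172)
```

```bash
python3 - <<'E'
from h import *
from scipy.optimize import least_squares
# lid boundary: colour segmentation + ellipse
for c,ctr in (("scene",(227,230)),("top",(417,254))):
    im=cv2.imread(f"pics/{c}0.png"); g=cv2.cvtColor(im,cv2.COLOR_BGR2GRAY)
    lo={"scene":120,"top":195}[c]
    sat=cv2.cvtColor(im,cv2.COLOR_BGR2HSV)[...,1]
    win=np.zeros_like(g); cv2.circle(win,ctr,36,255,-1)
    print(c,"gray at lid",g[ctr[1],ctr[0]],"base",g[ctr[1]+30,ctr[0]+8])
    th=int(g[ctr[1],ctr[0]])*0.82
    m=((g>th)&(sat<60)&(win>0)).astype(np.uint8)
    n,lab,st,ce=cv2.connectedComponentsWithStats(m); i=lab[ctr[1],ctr[0]]
    k=(lab==i).astype(np.uint8); cn=max(cv2.findContours(k,cv2.RETR_EXTERNAL,cv2.CHAIN_APPROX_NONE)[0],key=len)
    W=np.array([atz(c,p[0],.075)[:2] for p in cn])
    r=least_squares(lambda q:np.hypot(W[:,0]-q[0],W[:,1]-q[1])-q[2],[*W.mean(0),.06],loss="soft_l1",f_scale=.001)
    print(" lid circle",np.round(r.x,4),"centroid",atz(c,ce[i],.075)[:2].round(4))
# bore in top
im=cv2.imread("pics/top0.png");g=cv2.cvtColor(im,cv2.COLOR_BGR2GRAY)
w=g[236:250,328:342].astype(float); k=np.clip(200-w,0,None); k[w>150]=0
yy,xx=np.mgrid[236:250,328:342]; d=np.hypot(xx-334.8,yy-242.5)<5; k*=d
uv=((xx*k).sum()/k.sum(),(yy*k).sum()/k.sum()); print("bore px",uv,"world z.03",atz("top",uv,.03).round(4),"z.02",atz("top",uv,.02).round(4))
# big/small toggles rough
for n,p in (("big",(235,340)),("small",(333,290))):
    q=(p[0]/4.4+140,p[1]/4.4+155); print(n,[atz("top",q,z).round(3) for z in (.09,.105)])
# tip of rod
print("rod tip scene",proj("scene",[[.558,-.3135,.175]]),"top",proj("top",[[.558,-.3135,.175],[.558,-.3135,.075]]))
# panel
for c in ("top","scene"):
    dd=np.load(f"pics/{c}0.npy"); P,_=pts(c,dd,np.ones_like(dd,bool))
    a=np.radians(26.35); X=np.array([np.cos(a),np.sin(a)]);Y=np.array([-X[1],X[0]]); h=np.array([.6135,.2888])
    q=P[:,:2]-h; bx=q@X; by=q@Y
    k=(abs(bx)<.2)&(abs(by)<.13)&(P[:,2]>.03)&(P[:,2]<.18)
    B=np.c_[bx,by,P[:,2]][k]
    for x0 in np.arange(-.14,.12,.01):
        s=B[(B[:,0]>=x0)&(B[:,0]<x0+.01)]
        if len(s)>5: print(c,round(x0+.005,3),len(s),"z",np.round(np.percentile(s[:,2],[10,50,90]),3),"y",s[:,1].min().round(3),s[:,1].max().round(3))
E
```

```text
scene gray at lid 164 base 105
 lid circle [ 0.4836 -0.2686  0.0615] centroid [ 0.4851 -0.2683]
top gray at lid 221 base 124
 lid circle [ 0.4836 -0.2695  0.0609] centroid [ 0.4835 -0.2695]
bore px (np.float64(334.33231307389593), np.float64(242.29864451246175)) world z.03 [ 0.5174 -0.051   0.03  ] z.02 [ 0.5176 -0.051   0.02  ]
big [array([0.547, 0.324, 0.09 ]), array([0.546, 0.32 , 0.105])]
small [array([0.577, 0.265, 0.09 ]), array([0.576, 0.261, 0.105])]
rod tip scene [[190.55315333 227.85346157]] top [[439.73507058 223.32017534]
 [432.15545234 225.56819576]]
top -0.085 128 z [0.033 0.043 0.049] y -0.11 0.11
top -0.075 316 z [0.045 0.05  0.055] y -0.11 0.111
top -0.065 333 z [0.052 0.058 0.064] y -0.11 0.11
top -0.055 342 z [0.059 0.065 0.071] y -0.11 0.11
top -0.045 326 z [0.065 0.071 0.08 ] y -0.11 0.109
top -0.035 340 z [0.072 0.077 0.084] y -0.111 0.11
top -0.025 59 z [0.074 0.078 0.083] y -0.11 0.107
top -0.015 25 z [0.057 0.085 0.093] y -0.11 -0.1
top -0.005 22 z [0.056 0.094 0.098] y -0.111 -0.101
top 0.005 24 z [0.056 0.096 0.103] y -0.11 -0.1
top 0.015 24 z [0.035 0.101 
[... 216 characters left out ...]
06 -0.068
scene -0.075 65 z [0.043 0.048 0.051] y -0.11 -0.064
scene -0.065 64 z [0.047 0.054 0.058] y -0.111 -0.065
scene -0.055 66 z [0.046 0.06  0.063] y -0.11 -0.067
scene -0.045 72 z [0.045 0.066 0.069] y -0.111 -0.068
scene -0.035 69 z [0.055 0.072 0.077] y -0.11 -0.071
scene -0.025 77 z [0.045 0.078 0.081] y -0.11 -0.074
scene -0.015 75 z [0.046 0.084 0.088] y -0.111 -0.075
scene -0.005 79 z [0.049 0.089 0.096] y -0.111 -0.077
scene 0.005 84 z [0.047 0.097 0.101] y -0.111 -0.08
scene 0.015 83 z [0.047 0.1   0.104] y -0.111 0.015
scene 0.025 374 z [0.095 0.102 0.104] y -0.111 0.108
scene 0.035 456 z [0.099 0.102 0.114] y -0.111 0.097
scene 0.045 1253 z [0.041 0.083 0.106] y -0.111 0.11
```

```bash
python3 - <<'E'
from h import *
for c,(a,b,e,f) in (("scene",(190,215,225,265)),("top",(415,210,455,245))):
    im=cv2.imread(f"pics/{c}0.png"); k=cv2.resize(im[b:f,a:e],None,fx=12,fy=12,interpolation=cv2.INTER_NEAREST)
    for p in proj(c,[[.558,-.3135,.175],[.558,-.3135,.075]]): cv2.circle(k,(int((p[0]-a+.5)*12),int((p[1]-b+.5)*12)),4,(0,0,255),-1)
    cv2.imwrite(f"pics/rod_{c}.png",k)
a=cv2.imread("pics/rod_scene.png");b=cv2.imread("pics/rod_top.png")
h=max(a.shape[0],b.shape[0]);o=np.zeros((h,a.shape[1]+b.shape[1],3),np.uint8);o[:a.shape[0],:a.shape[1]]=a;o[:b.shape[0],a.shape[1]:]=b;o=cv2.resize(o,None,fx=.88,fy=.88);cv2.imwrite("pics/rod.png",o);print(o.shape)
E
```

```text
(528, 792, 3)
```

View pics/rod.png

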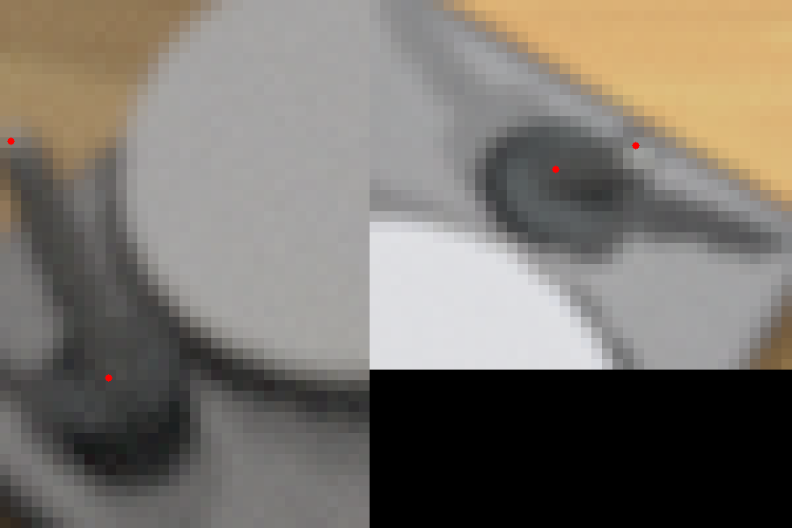

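The geometry is consistent: lid ≈ (0.4836, -0.269), rod ≈ (0.5555, -0.3138), fin ≈ (0.435, -0.032) with the hold-down's x at -12.8°, and the shaker's x at about -31.7°. I'll start the approach.

servo_tool:
  increments:
    - [0,[0,0,0],9.2]
    - [0,[0,0,0],9.2]
    - [0,[0,0,0],9.1]
    - [0,[12,-52,0],0]
    - [0,[12,-52,0],0]

```text
time_s: 1.32
position: [0.2054, -0.5076, 0.2394]
tcp_rot: [[0.975, -0.223, 0.0], [-0.223, -0.975, -0.0], [0.0, 0.0, -1.0]]
force: [0.7, -0.1, -0.1]
opening: 1.001
```

servo_tool:
  increments:
    - [0,[12,-52,0],0]
    - [0,[12,-52,0],0]
    - [0,[12,-52,0],0]
    - [0,[12,-52,0],0]
    - [0,[12,-52,0],0]

```text
time_s: 1.95
position: [0.3219, -0.2668, 0.2399]
tcp_rot: [[0.975, -0.222, 0.001], [-0.222, -0.975, -0.001], [0.001, 0.001, -1.0]]
force: [2.4, -0.3, 0.1]
opening: 1.0
```

servo_tool:
  increments:
    - [0,[12,-52,0],0]
    - [0,[12,-52,0],0]
    - [0,[12,-52,0],0]
    - [0,[12,-52,0],0]
    - [0,[11,-46,0],0]

```text
time_s: 2.58
position: [0.4358, -0.0317, 0.2399]
tcp_rot: [[0.975, -0.221, 0.001], [-0.221, -0.975, -0.0], [0.001, 0.0, -1.0]]
force: [0.4, -0.6, 1.3]
opening: 0.997
```

servo_tool:
  increments:
    - [0,[0,0,20],0]
    - [0,[0,0,40],0]
    - [0,[0,0,30],0]
    - [0,[0,0,0],0]
    - [0,[0,0,0],0]

```text
time_s: 3.2
position: [0.4358, -0.0337, 0.1503]
tcp_rot: [[0.975, -0.221, 0.002], [-0.221, -0.975, -0.001], [0.002, 0.0, -1.0]]
force: [1.4, 0.2, -0.1]
opening: 1.003
```

```bash
cat > st.py <<'E'
from rig import bot
import numpy as np
s=bot.read_state();R=np.array(s["tcp_rot"]);p=np.array(s["position"])
print("t",round(s["time_s"],2),"p",p.round(4),"psi",np.degrees(np.arctan2(R[1,0],R[0,0])).round(2),"z",R[:,2].round(4),"F",np.round(s["force"],2),"M",np.round(s["moment"],2),"op",round(s["opening"],3),"q",np.round(s["joint_positions"],1))
E
python3 st.py
```

```text
t 3.2 p [ 0.4358 -0.0337  0.1503] psi -12.79 z [ 1.5e-03 -5.0e-04 -1.0e+00] F [ 1.37  0.15 -0.06] M [ 0.07 -0.01 -0.02] op 1.003 q [-19.1  24.9 113.5   0.   41.5  83.6]
```

servo_tool:
  increments:
    - [0,[-1,-1.5,40],0]
    - [0,[0,0,40],0]
    - [0,[0,0,20],0]
    - [0,[0,0,8],0]
    - [0,[0,0,0],0]

```text
time_s: 3.82
position: [0.4352, -0.0321, 0.0422]
tcp_rot: [[0.975, -0.221, 0.002], [-0.221, -0.975, -0.001], [0.002, 0.0, -1.0]]
force: [0.5, -0.2, 0.1]
opening: 0.998
```

servo_tool:
  increments:
    - [1,[0,0,0],0]
    - [1,[0,0,0],0]
    - [1,[0,0,0],0]
    - [1,[0,0,0],0]
    - [1,[0,0,0],0]

```text
time_s: 4.45
position: [0.4344, -0.0318, 0.0416]
tcp_rot: [[0.975, -0.221, 0.0], [-0.221, -0.975, -0.0], [0.0, 0.0, -1.0]]
force: [0.2, -0.4, -0.5]
opening: 0.519
```

servo_tool:
  increments:
    - [1,[0,0,0],0]
    - [1,[0,0,0],0]
    - [1,[0,0,0],0]
    - [1,[0,0,0],0]

```text
time_s: 4.95
position: [0.4342, -0.0317, 0.0415]
tcp_rot: [[0.975, -0.221, -0.0], [-0.221, -0.975, 0.0], [-0.0, -0.0, -1.0]]
force: [-0.9, 0.0, -0.6]
opening: 0.161
```

```bash
python3 st.py
```

```text
t 4.95 p [ 0.4342 -0.0317  0.0415] psi -12.79 z [-2.e-04  1.e-04 -1.e+00] F [-0.86  0.04 -0.56] M [0.11 0.04 0.01] op 0.161 q [-18.9  38.5 117.5   0.   24.   83.8]
```

servo_tool:
  increments:
    - [1,[0,0,0],0]
    - [1,[0,0,0],0]
    - [1,[0,0,-10],0]
    - [1,[0,0,-20],0]
    - [1,[0,0,-40],0]

```text
time_s: 5.58
position: [0.433, -0.0314, 0.1115]
tcp_rot: [[0.975, -0.221, -0.004], [-0.221, -0.975, 0.001], [-0.004, -0.0, -1.0]]
force: [-0.5, -0.7, -3.4]
opening: 0.156
```

servo_tool:
  increments:
    - [1,[0,0,-50],0]
    - [1,[0,0,-50],0]
    - [1,[0,0,-30],0]
    - [1,[0,0,-10],0]
    - [1,[0,0,0],0]

```text
time_s: 6.2
position: [0.4337, -0.0316, 0.2514]
tcp_rot: [[0.975, -0.221, -0.0], [-0.221, -0.975, 0.0], [-0.0, 0.0, -1.0]]
force: [0.4, 1.1, -4.1]
opening: 0.159
```

```bash
python3 st.py; python3 - <<'E'
from h import *
ims=[]
for c,(a,b,e,f) in (("scene",(270,170,370,290)),("top",(280,190,380,310))):
    im,d=bot.capture(c); np.save(f"pics/{c}1.npy",d); cv2.imwrite(f"pics/{c}1.png",im); ims.append(cv2.resize(im[b:f,a:e],None,fx=4,fy=4,interpolation=cv2.INTER_CUBIC))
cv2.imwrite("pics/lift.png",np.hstack(ims))
E
```

```text
t 6.2 p [ 0.4337 -0.0316  0.2514] psi -12.79 z [-5.e-04  1.e-04 -1.e+00] F [ 0.43  1.08 -4.09] M [0.09 0.08 0.01] op 0.159 q [-19.   14.6 107.2  -0.   58.2  83.8]
```

View pics/lift.png

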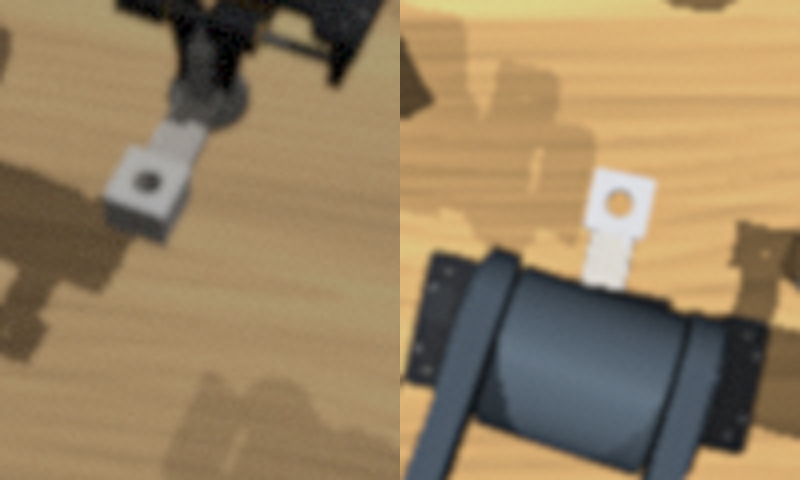

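```bash
python3 - <<'E'
from h import *
uv=(280+(620-400)/4-.4,190+202/4-.4)
for z in (.24,.225): print(z,atz("top",uv,z).round(4))
uvs=(270+148/4-.4,170+182/4-.4); print("scene",atz("scene",uvs,.24).round(4))
c="top"
for c,b in (("top",(325,228,346,262)),("scene",(290,200,325,232))):
    d=np.load(f"pics/{c}1.npy");m=np.zeros_like(d,bool);m[b[1]:b[3],b[0]:b[2]]=1
    P,_=pts(c,d,m);
    k=(P[:,2]>.19)&(P[:,2]<.26); P=P[k]
    ax=np.array([np.cos(np.radians(12.8)),-np.sin(np.radians(12.8))]); s=(P[:,:2]-[.4337,-.0316])@ax
    for lo in np.arange(.02,.11,.01):
        q=P[(s>=lo)&(s<lo+.01)]
        if len(q)>3: print(c,lo.round(3),len(q),np.round(np.percentile(q[:,2],[10,50,90]),4))
E
```

```text
0.24 [ 0.5175 -0.0513  0.24  ]
0.225 [ 0.5179 -0.0513  0.225 ]
scene [ 0.5186 -0.0497  0.24  ]
top 0.03 18 [0.2249 0.2278 0.2295]
top 0.04 46 [0.2242 0.2272 0.2299]
top 0.05 47 [0.2235 0.2268 0.2296]
top 0.06 50 [0.2245 0.2296 0.2392]
top 0.07 60 [0.2358 0.2387 0.2411]
top 0.08 41 [0.2346 0.2382 0.2418]
top 0.09 60 [0.2362 0.239  0.2422]
top 0.1 21 [0.2356 0.2378 0.2411]
scene 0.02 10 [0.2142 0.2247 0.2279]
scene 0.03 38 [0.2242 0.2262 0.2283]
scene 0.04 48 [0.2247 0.2267 0.2286]
scene 0.05 43 [0.2249 0.2268 0.2286]
scene 0.06 20 [0.2152 0.2331 0.2389]
scene 0.07 89 [0.2217 0.2379 0.24  ]
scene 0.08 69 [0.2213 0.2374 0.2399]
scene 0.09 71 [0.2233 0.2382 0.2404]
scene 0.1 150 [0.2125 0.2281 0.2394]
```

servo_tool:
  increments:
    - [1,[0,0,0],9.5]
    - [1,[0,0,0],9.4]
    - [1,[25,26,0],0]
    - [1,[35,37,0],0]
    - [1,[35,37,0],0]

```text
time_s: 6.92
position: [0.4621, -0.1674, 0.2496]
tcp_rot: [[0.851, -0.525, -0.003], [-0.525, -0.851, 0.002], [-0.004, -0.0, -1.0]]
force: [0.7, -1.0, -4.4]
opening: 0.154
```

servo_tool:
  increments:
    - [1,[35,37,0],0]
    - [1,[24,26,0],0]
    - [1,[12,13,0],0]
    - [1,[0,0,0],0]
    - [1,[0,0,0],0]

```text
time_s: 7.55
position: [0.4823, -0.2667, 0.2507]
tcp_rot: [[0.851, -0.524, -0.002], [-0.524, -0.851, 0.003], [-0.003, -0.001, -1.0]]
force: [-0.8, 0.9, -4.6]
opening: 0.158
```

```bash
python3 st.py; python3 - <<'E'
from h import *
ims=[]
for c,(a,b,e,f) in (("scene",(140,150,260,290)),("top",(375,170,495,310))):
    im,d=bot.capture(c); np.save(f"pics/{c}2.npy",d); cv2.imwrite(f"pics/{c}2.png",im); ims.append(cv2.resize(im[b:f,a:e],None,fx=3.3,fy=3.3,interpolation=cv2.INTER_CUBIC))
cv2.imwrite("pics/over.png",np.hstack(ims))
E
```

```text
t 7.55 p [ 0.4823 -0.2667  0.2507] psi -31.63 z [-0.0023  0.0028 -1.    ] F [-0.83  0.85 -4.63] M [ 0.11  0.06 -0.02] op 0.158 q [-40.6  23.8  91.9   0.   64.5  81. ]
```

View pics/over.png

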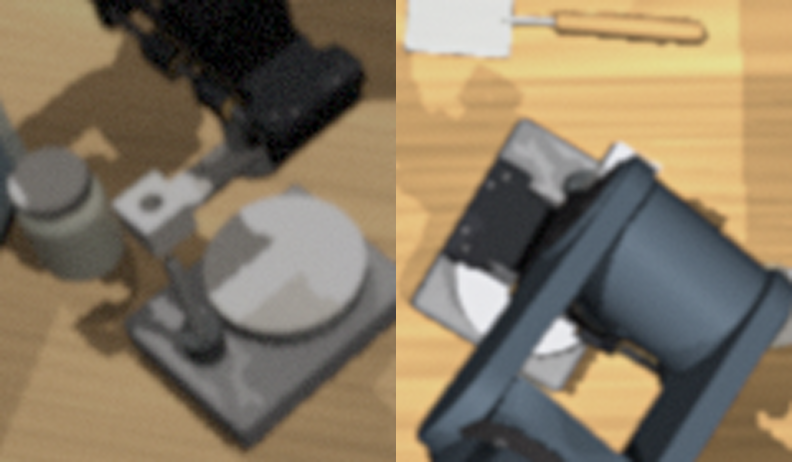

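```bash
python3 - <<'E'
from h import *
im=cv2.imread("pics/scene2.png");g=cv2.cvtColor(im,cv2.COLOR_BGR2GRAY)
print(g[205:220,178:196])
u=(186.1-.4,211.5-.4);print("bore",atz("scene",u,.239).round(4))
im=cv2.imread("pics/scene0.png");g=cv2.cvtColor(im,cv2.COLOR_BGR2GRAY)
print(g[222:250,186:206])
E
```

```text
[[ 84  91 106 125 149 163 169 173 174 174 171 168 165 164 169 173 174 175]
 [ 98 110 131 152 165 171 172 175 172 174 174 174 171 173 173 173 175 175]
 [124 141 157 168 173 172 170 166 167 167 169 172 172 174 175 176 175 173]
 [149 164 170 172 172 163 156 147 148 149 157 164 171 174 173 176 175 175]
 [165 171 173 171 162 146 129 118 114 116 130 155 168 174 174 174 175 173]
 [172 174 172 166 145 121 107  98  91  90 107 140 164 172 173 174 173 170]
 [175 174 173 161 133 104  94  94  88  85 101 139 163 174 175 173 170 162]
 [174 175 173 160 134 108  98  96  94 101 124 150 168 174 174 169 157 139]
 [173 175 175 167 149 126 116 112 116 129 147 165 172 173 166 154 137 116]
 [165 172 174 172 164 152 145 143 147 153 166 169 170 165 154 134 113  99]
 [147 166 171 174 170 168 167 166 167 168 171 169 157 147 132 112 101  98]
 [115 144 160 170 173 173 176 174 174 174 167 155 138 122 110  99 100  96]
 [ 82 111 137 154 167 175 173 174 172 168 156 134 117 102  99  96  97  96]
 [ 65  76 104 130 155 166 170 170 162 153 131 116 102  97  97  99  95  96]
 [ 67  60  73  97 126 149 163 157 145 128 112 101 
[... 1737 characters left out ...]
  72  87
  117 142]
 [120 121 121 120 123 122 121 114  91  67  66  71  75  82  89  81  73  75
   94 122]
 [120 121 121 121 121 122 121 118  99  75  63  68  74  79  85  87  75  67
   70  95]
 [121 121 122 122 121 120 120 117 106  88  72  66  71  78  87  86  78  68
   65  70]
 [116 116 118 119 121 120 123 121 113  96  73  67  72  75  75  77  72  71
   70  63]
 [101 103 110 117 117 120 122 122 116  97  72  62  66  73  74  75  73  72
   69  64]
 [ 82  85  92 101 115 118 120 118 111  88  60  57  65  69  70  71  71  69
   72  68]
 [ 70  68  75  87 103 112 116 112  98  73  52  53  65  67  70  69  67  71
   74  69]
 [ 70  74  70  75  87  97 102  98  80  60  47  53  57  68  74  72  68  74
   71  68]]
```

servo_tool:
  increments:
    - [1,[0.5,1,10],0]
    - [1,[0,0,12],0]
    - [1,[0,0,8],0]
    - [1,[0,0,3],0]
    - [1,[0,0,0],0]

```text
time_s: 8.28
position: [0.483, -0.2698, 0.2182]
tcp_rot: [[0.851, -0.525, -0.0], [-0.525, -0.851, 0.0], [-0.001, -0.0, -1.0]]
force: [-0.5, -0.3, -3.9]
opening: 0.158
```

servo_tool:
  increments:
    - [1,[0,0,3],0]
    - [1,[0,0,3],0]
    - [1,[0,0,3],0]
    - [1,[0,0,0],0]

```text
time_s: 8.78
position: [0.4829, -0.2697, 0.2093]
tcp_rot: [[0.851, -0.525, -0.001], [-0.525, -0.851, 0.0], [-0.001, -0.0, -1.0]]
force: [0.1, 0.4, -3.9]
opening: 0.155
```

```bash
python3 st.py; python3 - <<'E'
from h import *
im,d=bot.capture("scene"); a,b,e,f=140,170,240,290
cv2.imwrite("pics/over2.png",cv2.resize(im[b:f,a:e],None,fx=5,fy=5,interpolation=cv2.INTER_CUBIC))
E
```

```text
t 8.78 p [ 0.4829 -0.2697  0.2093] psi -31.69 z [-5.e-04  5.e-04 -1.e+00] F [ 0.11  0.38 -3.87] M [0.12 0.11 0.03] op 0.155 q [-40.8  26.9  94.3   0.   58.8  80.9]
```

View pics/over2.png

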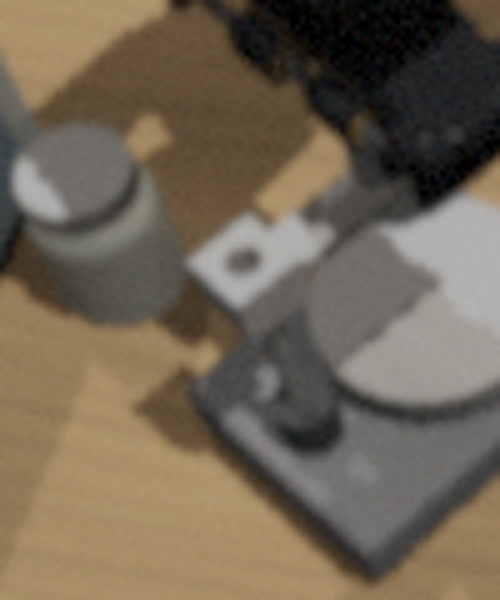

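servo_tool:
  increments:
    - [1,[0,0,3],0]
    - [1,[0,0,3],0]
    - [1,[0,0,3],0]
    - [1,[0,0,3],0]
    - [1,[0,0,0],0]

```text
time_s: 9.45
position: [0.4829, -0.2697, 0.1972]
tcp_rot: [[0.851, -0.525, -0.001], [-0.525, -0.851, 0.001], [-0.001, -0.0, -1.0]]
force: [0.2, 0.4, -4.1]
opening: 0.161
```

```bash
python3 st.py
```

```text
t 9.45 p [ 0.4829 -0.2697  0.1972] psi -31.69 z [-6.e-04  5.e-04 -1.e+00] F [ 0.16  0.36 -4.08] M [ 0.12  0.09 -0.01] op 0.161 q [-40.8  27.9  95.   -0.   57.2  80.9]
```

servo_tool:
  increments:
    - [1,[0,0,6],0]
    - [1,[0,0,6],0]
    - [1,[0,0,6],0]
    - [1,[0,0,6],0]
    - [1,[0,0,6],0]

```text
time_s: 10.07
position: [0.4831, -0.2698, 0.1671]
tcp_rot: [[0.851, -0.525, -0.0], [-0.525, -0.851, 0.0], [-0.0, -0.0, -1.0]]
force: [-0.8, -0.4, -3.9]
opening: 0.162
```

servo_tool:
  increments:
    - [1,[0,0,6],0]
    - [1,[0,0,6],0]
    - [1,[0,0,6],0]
    - [1,[0,0,6],0]
    - [1,[0,0,6],0]

```text
time_s: 10.7
position: [0.4831, -0.2699, 0.1372]
tcp_rot: [[0.851, -0.525, 0.0], [-0.525, -0.851, -0.0], [0.0, 0.0, -1.0]]
force: [-0.4, -0.0, -4.4]
opening: 0.156
```

servo_tool:
  increments:
    - [1,[0,0,6],0]
    - [1,[0,0,4],0]
    - [1,[0,0,3],0]
    - [1,[0,0,2],0]
    - [1,[0,0,0],0]

```text
time_s: 11.32
position: [0.483, -0.2698, 0.1225]
tcp_rot: [[0.851, -0.525, -0.0], [-0.525, -0.851, 0.0], [-0.0, -0.0, -1.0]]
force: [-0.6, 0.1, -4.1]
opening: 0.162
```

servo_tool:
  increments:
    - [1,[0,0,2],0]
    - [1,[0,0,1.5],0]
    - [1,[0,0,1],0]
    - [1,[0,0,0],0]
    - [1,[0,0,0],0]

```text
time_s: 11.95
position: [0.4831, -0.2699, 0.1181]
tcp_rot: [[0.851, -0.525, 0.0], [-0.525, -0.851, -0.0], [0.0, -0.0, -1.0]]
force: [0.9, 0.8, -4.4]
opening: 0.158
```

servo_tool:
  increments:
    - [1,[0,0,1],0]
    - [1,[0,0,0.5],0]
    - [1,[0,0,0],0]
    - [1,[0,0,0],0]

```text
time_s: 12.45
position: [0.483, -0.2698, 0.1166]
tcp_rot: [[0.851, -0.525, 0.0], [-0.525, -0.851, -0.0], [0.0, 0.0, -1.0]]
force: [-0.5, -0.7, -3.7]
opening: 0.155
```

servo_tool:
  increments:
    - [1,[0,0,0.6],0]
    - [1,[0,0,0.6],0]
    - [1,[0,0,0],0]
    - [1,[0,0,0],0]

```text
time_s: 12.95
position: [0.4831, -0.2698, 0.1165]
tcp_rot: [[0.851, -0.525, 0.0], [-0.525, -0.851, -0.0], [0.001, 0.0, -1.0]]
force: [-1.9, 1.6, 6.4]
opening: 0.158
```

servo_tool:
  increments:
    - [1,[0,0,-0.8],0]
    - [0.6,[0,0,0],0]
    - [0.4,[0,0,0],0]
    - [0,[0,0,0],0]
    - [0,[0,0,0],0]

```text
time_s: 13.58
position: [0.4832, -0.2699, 0.1161]
tcp_rot: [[0.851, -0.525, 0.0], [-0.525, -0.851, -0.0], [0.0, 0.0, -1.0]]
force: [-0.2, -0.0, 0.6]
opening: 0.528
```

servo_tool:
  increments:
    - [0,[0,0,0],0]
    - [0,[0,0,0],0]
    - [0,[0,0,0],0]
    - [0,[0,0,-8],0]
    - [0,[0,0,-25],0]

```text
time_s: 14.2
position: [0.4823, -0.2692, 0.1488]
tcp_rot: [[0.851, -0.525, -0.002], [-0.525, -0.851, 0.002], [-0.003, -0.001, -1.0]]
force: [0.9, 0.8, -0.3]
opening: 0.986
```

servo_tool:
  increments:
    - [0,[0,0,-50],0]
    - [0,[0,0,-60],0]
    - [0,[0,0,-40],0]
    - [0,[0,-50,0],0]
    - [0,[0,-55,0],0]

```text
time_s: 14.82
position: [0.5388, -0.1804, 0.3009]
tcp_rot: [[0.85, -0.527, 0.003], [-0.527, -0.85, -0.002], [0.003, -0.0, -1.0]]
force: [0.9, 0.3, -0.2]
opening: 1.001
```

servo_tool:
  increments:
    - [0,[0,-55,0],0]
    - [0,[0,-55,0],0]
    - [0,[0,-55,0],0]
    - [0,[0,-30,0],0]

```text
time_s: 15.32
position: [0.6415, -0.0118, 0.2997]
tcp_rot: [[0.852, -0.523, 0.001], [-0.523, -0.852, 0.0], [0.001, -0.001, -1.0]]
force: [0.4, -0.4, -0.8]
opening: 0.996
```

```bash
python3 st.py; python3 - <<'E'
from h import *
ims=[]
for c,(a,b,e,f) in (("scene",(160,190,270,300)),("top",(370,190,480,300))):
    im,d=bot.capture(c); np.save(f"pics/{c}3.npy",d); cv2.imwrite(f"pics/{c}3.png",im); ims.append(cv2.resize(im[b:f,a:e],None,fx=3.6,fy=3.6,interpolation=cv2.INTER_CUBIC))
    P,_=pts(c,d,np.ones_like(d,bool)); k=(P[:,0]>.4)&(P[:,0]<.6)&(P[:,1]>-.36)&(P[:,1]<-.2)
    P=P[k]; f=P[(P[:,2]>.128)&(P[:,2]<.142)]; ax=np.array([.851,-.525]); s=(P[:,:2]-[.483,-.2698])@ax; n=(P[:,:2]-[.483,-.2698])@np.array([.525,.851])
    print(c,"fin",np.median(f[(f[:,:2]-[.483,-.2698])@ax<.04],0).round(4))
    for lo in (.025,.04,.07,.09): q=P[(s>lo)&(s<lo+.012)&(abs(n)<.012)&(P[:,2]<.125)]; print(lo,np.median(q[:,2]).round(4))
cv2.imwrite("pics/seated.png",np.hstack(ims))
E
```

```text
t 15.32 p [ 0.6415 -0.0118  0.2997] psi -31.54 z [ 8.e-04  3.e-04 -1.e+00] F [ 0.42 -0.43 -0.76] M [ 0.02  0.02 -0.04] op 0.996 q [-11.   28.3  75.5   0.   76.2 110.5]
scene fin [ 0.4869 -0.2684  0.1349]
0.025 0.0918
0.04 0.0914
0.07 0.1029
0.09 0.1034
top fin [ 0.4824 -0.2696  0.1362]
0.025 0.0921
0.04 0.0936
0.07 0.1049
0.09 0.1046
```

View pics/seated.png

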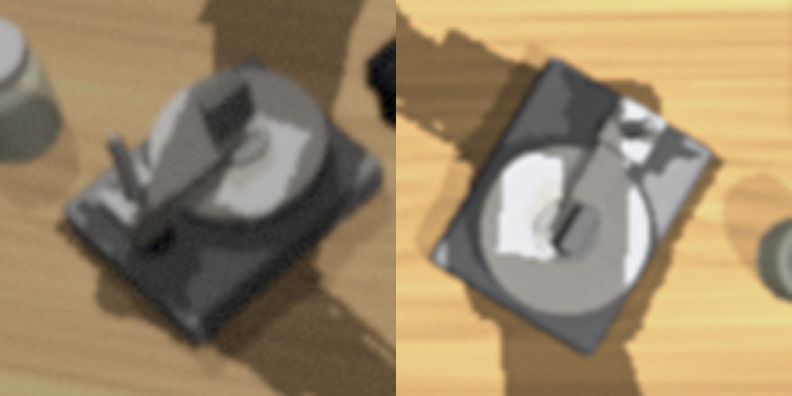

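The hold-down is seated: boss top is at 105 mm and the foot is centred on the lid. Next I'll fit the plate offset on the panel with an overlay.

```bash
cat >> h.py <<'E'
a_=np.radians(26.35); BX=np.array([np.cos(a_),np.sin(a_),0]);BY=np.array([-BX[1],BX[0],0]);BZ=np.array([0,0,1.])
PC=np.array([.6135,.2888,0])-.030*BX+np.array([0,0,.075])
N=-.530*BX+.848*BZ; U=.848*BX+.530*BZ
def pan(u,v,w): # up slope, along y, off panel
    return PC+u*U+v*BY+w*N
def bat(v,ang,L,w0=.007):
    # lean: ang<0 -> +y
    return pan(0,v,w0), pan(0,v-np.sin(ang)*L,w0+np.cos(ang)*L)
E
python3 - <<'E'
from h import *
print("PC",PC)
a,b,e,f=140,155,270,260
ims=[]
for o in (.02,.027):
    im=cv2.imread("pics/top0.png"); k=cv2.resize(im[b:f,a:e],None,fx=3,fy=3,interpolation=cv2.INTER_CUBIC)
    def px(X): p=proj("top",X)[0]; return (int((p[0]-a+.5)*3),int((p[1]-b+.5)*3))
    def poly(L,col):
        for i in range(len(L)): cv2.line(k,px(L[i]),px(L[(i+1)%len(L)]),col,1)
    poly([pan(.055,.11,0),pan(.055,-.11,0),pan(-.055,-.11,0),pan(-.055,.11,0)],(0,255,0))
    poly([pan(.035,o+.06,.003),pan(.035,o-.06,.003),pan(-.035,o-.06,.003),pan(-.035,o+.06,.003)],(0,0,255))
    for v,L in ((o+.032,.034),(o-.032,.024)):
        p,q=bat(v,-.35,L); cv2.line(k,px(p),px(q),(255,0,0),1)
    ims.append(k)
cv2.imwrite("pics/fit.png",np.hstack(ims)); print(ims[0].shape)
E
```

```text
PC [0.58661702 0.2754844  0.075     ]
(315, 390, 3)
```

View pics/fit.png

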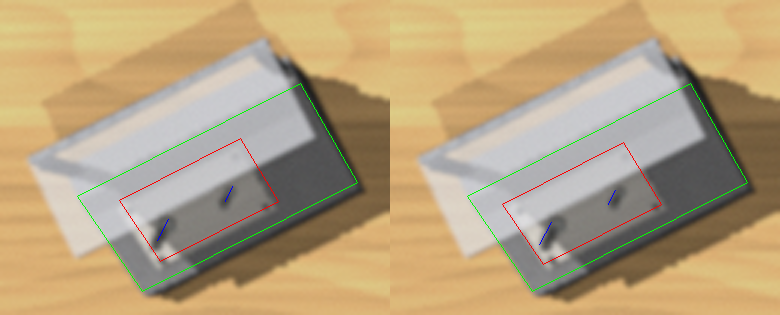

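```bash
python3 - <<'E'
from h import *
a,b,e,f=170,190,240,260
ims=[]
for o in (None,.018):
    im=cv2.imread("pics/top3.png"); s=5.6; k=cv2.resize(im[b:f,a:e],None,fx=s,fy=s,interpolation=cv2.INTER_CUBIC)
    def px(X): p=proj("top",X)[0]; return (int((p[0]-a+.5)*s),int((p[1]-b+.5)*s))
    def poly(L,col):
        for i in range(len(L)): cv2.line(k,px(L[i]),px(L[(i+1)%len(L)]),col,1)
    if o:
        poly([pan(.055,.11,0),pan(.055,-.11,0),pan(-.055,-.11,0),pan(-.055,.11,0)],(0,255,0))
        poly([pan(.035,o+.06,.003),pan(.035,o-.06,.003),pan(-.035,o-.06,.003),pan(-.035,o+.06,.003)],(0,0,255))
        for v,L in ((o+.032,.034),(o-.032,.024)):
            p,q=bat(v,-.35,L); cv2.line(k,px(p),px(q),(255,0,0),1)
    ims.append(k)
cv2.imwrite("pics/fit2.png",np.hstack(ims)); print(ims[0].shape)
E
```

```text
(392, 392, 3)
```

View pics/fit2.png

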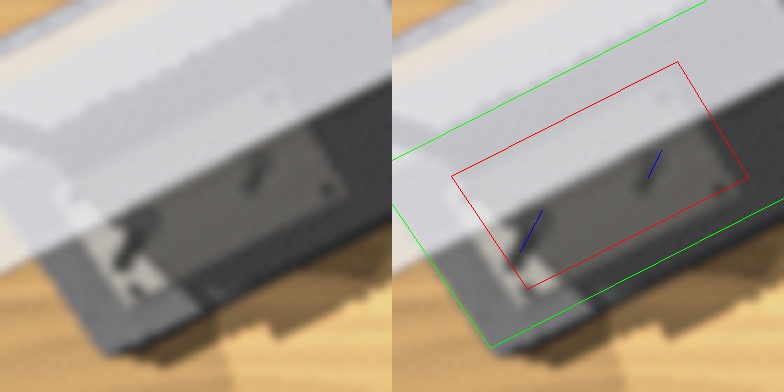

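The plate offset is about +20 mm, so the big toggle's pivot is about +52 mm along y from the panel centre. Rows only turn the tool about its own z, so I'll test what the arm does with a pose out of reach, in free space above everything.

servo_tool:
  increments:
    - [0.3,[37,-47,0],0]
    - [0.6,[37,-47,0],0]
    - [1,[37,-47,0],0]
    - [1,[37,-47,0],0]
    - [1,[37,-47,0],0]

```text
time_s: 16.05
position: [0.9129, 0.084, 0.2989]
tcp_rot: [[0.85, -0.526, 0.004], [-0.526, -0.85, -0.0], [0.003, -0.002, -1.0]]
force: [1.5, -0.8, 1.4]
opening: 0.521
```

servo_tool:
  increments:
    - [1,[37,-47,0],0]
    - [1,[37,-47,0],0]
    - [1,[37,-47,0],0]

```text
time_s: 16.42
position: [0.9534, 0.1295, 0.2631]
tcp_rot: [[0.846, -0.523, 0.104], [-0.527, -0.85, 0.012], [0.082, -0.065, -0.995]]
force: [0.2, 0.2, 0.3]
opening: 0.17
```

```bash
python3 st.py
```

```text
t 16.43 p [0.9534 0.1295 0.2631] psi -31.91 z [ 0.1038  0.0123 -0.9945] F [0.16 0.17 0.35] M [-0.02  0.11 -0.02] op 0.17 q [  0.9  61.6  12.6   0.6  99.8 122.8]
```

servo_tool:
  increments:
    - [1,[37,-47,-10],0]
    - [1,[37,-47,-10],0]
    - [1,[37,-47,-10],0]

```text
time_s: 16.8
position: [0.9789, 0.1696, 0.2796]
tcp_rot: [[0.832, -0.509, 0.221], [-0.528, -0.849, 0.032], [0.172, -0.143, -0.975]]
force: [0.6, -0.2, -0.2]
opening: 0.005
```

```bash
python3 st.py
```

```text
t 16.8 p [0.9789 0.1696 0.2796] psi -32.41 z [ 0.2215  0.0315 -0.9747] F [ 0.65 -0.24 -0.21] M [ 0.06  0.17 -0.  ] op 0.005 q [  3.1  61.   12.5   1.1  93.6 125. ]
```

servo_tool:
  increments:
    - [1,[-30,38,0],0]
    - [1,[0,0,0],0]

```text
time_s: 17.05
position: [0.9311, 0.1541, 0.2595]
tcp_rot: [[0.836, -0.513, 0.195], [-0.528, -0.849, 0.03], [0.15, -0.128, -0.98]]
force: [0.4, -0.3, -1.1]
opening: 0.006
```

```bash
python3 st.py
```

```text
t 17.05 p [0.9311 0.1541 0.2595] psi -32.26 z [ 0.1949  0.0299 -0.9804] F [ 0.37 -0.31 -1.11] M [0.01 0.16 0.05] op 0.006 q [  2.3  54.5  29.7   1.3  84.6 124. ]
```

The reached tilt carries over into the commanded pose, so stretching works to tilt the tool. I'll swing towards the box's azimuth before adding more tilt.

servo_tool:
  increments:
    - [1,[-35,-25,-20],0]
    - [1,[-45,-32,-14],0]
    - [1,[-45,-32,-14],0]
    - [1,[-45,-32,-14],0]
    - [1,[-45,-32,-14],0]

```text
time_s: 17.68
position: [0.8229, 0.3978, 0.3323]
tcp_rot: [[0.831, -0.509, 0.224], [-0.528, -0.848, 0.034], [0.173, -0.146, -0.974]]
force: [-0.3, 0.6, 0.2]
opening: 0.003
```

servo_tool:
  increments:
    - [1,[-45,-32,-8],0]
    - [1,[-45,-32,-8],0]
    - [1,[0,0,0],0]

```text
time_s: 18.05
position: [0.7741, 0.5043, 0.3416]
tcp_rot: [[0.836, -0.502, 0.223], [-0.522, -0.852, 0.038], [0.171, -0.148, -0.974]]
force: [0.4, 0.2, -0.3]
opening: 0.006
```

```bash
python3 st.py
```

```text
t 18.05 p [0.7741 0.5043 0.3416] psi -31.99 z [ 0.2231  0.0381 -0.974 ] F [ 0.36  0.17 -0.27] M [0.06 0.18 0.01] op 0.006 q [ 27.4  50.   28.   -4.   89.6 148.3]
```

servo_tool:
  increments:
    - [1,[0,0,0],-9.7]
    - [1,[0,0,0],-9.7]
    - [1,[0,0,0],-9.7]
    - [1,[0,0,0],-9.7]
    - [1,[0,0,0],-9.7]

```text
time_s: 18.68
position: [0.7784, 0.4959, 0.3401]
tcp_rot: [[0.931, 0.289, 0.222], [0.289, -0.957, 0.033], [0.222, 0.034, -0.974]]
force: [0.0, -0.6, -0.2]
opening: 0.002
```

servo_tool:
  increments:
    - [1,[0,0,0],-9.7]
    - [1,[60,0,0],0]
    - [1,[60,0,0],0]
    - [1,[60,0,0],0]
    - [1,[60,0,0],0]

```text
time_s: 19.3
position: [0.8605, 0.5199, 0.3406]
tcp_rot: [[0.838, 0.44, 0.322], [0.434, -0.896, 0.097], [0.332, 0.059, -0.942]]
force: [-0.1, 0.3, 0.5]
opening: 0.01
```

```bash
python3 st.py
```

```text
t 19.3 p [0.8605 0.5199 0.3406] psi 27.36 z [ 0.3225  0.0969 -0.9416] F [-0.08  0.32  0.49] M [-0.08  0.21 -0.02] op 0.01 q [25.7 57.8 12.5 -3.  90.3 88.4]
```

servo_tool:
  increments:
    - [1,[60,-10,0],0]
    - [1,[60,-10,0],0]
    - [1,[60,-10,0],0]
    - [1,[60,-10,0],0]
    - [1,[60,-10,0],0]

```text
time_s: 19.92
position: [0.8876, 0.5663, 0.3733]
tcp_rot: [[0.759, 0.45, 0.47], [0.406, -0.892, 0.198], [0.509, 0.041, -0.86]]
force: [0.2, 0.8, 0.5]
opening: 0.007
```

```bash
python3 st.py
```

```text
t 19.93 p [0.8876 0.5663 0.3733] psi 28.12 z [ 0.4703  0.1978 -0.8601] F [0.23 0.76 0.49] M [-0.11  0.22 -0.03] op 0.007 q [27.1 57.2 12.5 -2.2 79.7 89.5]
```

Tilt is now 30.7°, heading 22.8°, which is close to the panel normal. Next I'll compute the path and the clearance to the hood.

```bash
cat > go.py <<'E'
from h import *
s=bot.read_state();R=np.array(s["tcp_rot"]);p=np.array(s["position"])
def rel(X): return (R.T@(X-p)*1000).round(1)
def panc(X): d=X-PC; return np.round(np.array([d@U,d@BY,d@N])*1000,1)
def clear(tcp):
    # body points vs hood box (mm, + = clear), in box frame
    he=PC.copy(); best=9
    for x in np.linspace(-.0375,.0375,7):
        for y in np.linspace(-.095,.095,9):
            for z in np.linspace(.049,.25,21):
                X=tcp+R@np.array([x,y,-z]); d=X-np.array([.6135,.2888,0]); b=np.array([d@BX,d@BY,X[2]])
                q=np.maximum(np.abs(b-[0,0,.1925])-[.0465,.11,.0025],0); best=min(best,np.linalg.norm(q))
    return round(best*1000,1)
E
python3 - <<'E'
from go import *
print("tip axis in panel frame", (np.array([R[:,2]@U,R[:,2]@BY,R[:,2]@N])).round(3),"x",np.array([R[:,0]@U,R[:,0]@BY,R[:,0]@N]).round(3))
for n,a in (("W",(-.04,.092,.2)),("A",(-.03,.092,.039)),("B",(-.004,.092,.039)),("C",(-.004,.060,.039))):
    # place fingertip such that tip at (u,v,w-.017)
    tip=pan(a[0],a[1],a[2]-.017); X=tip-.017*R[:,2]
    print(n,X.round(4),"rel",rel(X),"clear",clear(X))
X=pan(-.04,.092,.2); print(rel(np.array([X[0],X[1],p[2]])))
E
```

```text
tip axis in panel frame [-0.024 -0.031 -0.999] x [ 0.999  0.027 -0.025]
W [0.4205 0.2965 0.2236] rel [-540.3   24.7 -144.3] clear 146.3
A [0.5045 0.3381 0.0924] rel [-526.4   20.    16.4] clear 35.0
B [0.5243 0.3479 0.1062] rel [-500.4   20.7   15.8] clear 9.6
C [0.5385 0.3192 0.1062] rel [-501.2   52.7   16.8] clear 9.6
[-464.5   31.3 -273.2]
```

servo_tool:
  increments:
    - [1,[-40,2,-38],0]
    - [1,[-45,2,-38],0]
    - [1,[-45,2,-38],0]
    - [1,[-50,2,0],0]
    - [1,[-50,2,0],0]

```text
time_s: 20.55
position: [0.6664, 0.4431, 0.357]
tcp_rot: [[0.758, 0.45, 0.473], [0.405, -0.892, 0.199], [0.512, 0.041, -0.858]]
force: [1.3, 0.6, 0.5]
opening: 0.003
```

```bash
python3 st.py
```

```text
t 20.55 p [0.6664 0.4431 0.357 ] psi 28.16 z [ 0.4729  0.1992 -0.8583] F [1.26 0.57 0.51] M [-0.15  0.32 -0.01] op 0.003 q [26.3 28.7 72.1 -2.4 48.4 90. ]
```

servo_tool:
  increments:
    - [1,[-55,2,0],0]
    - [1,[-55,2,0],0]
    - [1,[-55,2,0],0]

```text
time_s: 20.92
position: [0.5441, 0.3707, 0.2722]
tcp_rot: [[0.758, 0.45, 0.472], [0.406, -0.892, 0.199], [0.51, 0.041, -0.859]]
force: [-0.2, 0.7, -0.0]
opening: 0.007
```

```bash
python3 st.py; python3 - <<'E'
from go import *
print(panc(p))
for n,a in (("W",(-.03,.092,.1)),("A",(-.03,.092,.039))):
    tip=pan(a[0],a[1],a[2]-.017); X=tip-.017*R[:,2]; print(n,X.round(4),"rel",rel(X),"clear",clear(X))
E
```

```text
t 20.93 p [0.5441 0.3707 0.2722] psi 28.15 z [ 0.4719  0.1986 -0.859 ] F [-0.17  0.69 -0.05] M [-0.1   0.28 -0.06] op 0.007 q [25.1 22.4 98.3 -2.4 28.6 89.5]
[108.  104.2 165. ]
W [0.4755 0.3237 0.1441] rel [-136.4    5.8   68.4] clear 55.4
A [0.5045 0.3381 0.0924] rel [-135.     4.   129.4] clear 35.2
```

```bash
cat > fk.py <<'E'
import numpy as np
from scipy.optimize import least_squares
D=[([.159,-.604,.239],[-85.5,30.28,82.16,67.69]),([.4358,-.0337,.1503],[-19.1,24.9,113.5,41.5]),([.4342,-.0317,.0415],[-18.9,38.5,117.5,24]),([.4337,-.0316,.2514],[-19,14.6,107.2,58.2]),([.4823,-.2667,.2507],[-40.6,23.8,91.9,64.5]),([.6415,-.0118,.2997],[-11,28.3,75.5,76.2]),([.9534,.1295,.2631],[.9,61.6,12.6,99.8]),([.9789,.1696,.2796],[3.1,61,12.5,93.6]),([.8876,.5663,.3733],[27.1,57.2,12.5,79.7]),([.6664,.4431,.357],[26.3,28.7,72.1,48.4]),([.5441,.3707,.2722],[25.1,22.4,98.3,28.6])]
def fk(m,q):
    q=np.radians(q); a=q[1];b=a+q[2];c=b+q[3]
    r=m[0]+m[2]*np.sin(a)+m[3]*np.sin(b)+m[4]*np.sin(c); z=m[1]+m[2]*np.cos(a)+m[3]*np.cos(b)+m[4]*np.cos(c)
    return r,z
def res(m):
    o=[]
    for p,q in D:
        r,z=fk(m,q); rr=p[0]*np.cos(np.radians(q[0]))+p[1]*np.sin(np.radians(q[0])); o+=[r-rr,z-p[2]]
    return o
f=least_squares(res,[0,.15,.45,.45,.2]); M=f.x
OFF=np.mean([-p[0]*np.sin(np.radians(q[0]))+p[1]*np.cos(np.radians(q[0])) for p,q in D[:6]])
def ik(p,tilt):
    p=np.array(p); rad=np.hypot(p[0],p[1]); q1=np.degrees(np.arctan2(p[1],p[0])-np.arcsin(OFF/rad)); rr=np.sqrt(rad**2-OFF**2)
    g=least_squares(lambda v:np.subtract(fk(M,[q1,v[0],v[1],180-tilt-v[0]-v[1]]),(rr,p[2])),[35,115])
    v=g.x; return np.round([q1,v[0],v[1],180-tilt-v[0]-v[1]],1),g.cost
if __name__=="__main__":
    print(M.round(4),OFF,np.abs(f.fun).max())
    for p in ([.4441,.31,.20],[.4755,.3237,.1441],[.5045,.3381,.0924],[.5243,.3479,.1062],[.5385,.3192,.1062]):
        for t in (31,20,15): print(p,t,ik(p,t))
E
python3 fk.py
```

```text
[-0.1308  0.1326  0.7087  0.4202  0.3331] 0.11100723667929095 0.07126782255577893
[0.4441, 0.31, 0.2] 31 (array([ 23.1,  18. , 121.9,   9.1]), np.float64(7.16999276971303e-13))
[0.4441, 0.31, 0.2] 20 (array([ 23.1,  19.8, 113.2,  27. ]), np.float64(2.1005005457704487e-14))
[0.4441, 0.31, 0.2] 15 (array([ 23.1,  21. , 109.3,  34.6]), np.float64(3.6578121630520964e-16))
[0.4755, 0.3237, 0.1441] 31 (array([ 23.1,  24.2, 122.1,   2.7]), np.float64(6.689377436630127e-16))
[0.4755, 0.3237, 0.1441] 20 (array([ 23.1,  25.4, 113.3,  21.3]), np.float64(6.449944543330669e-18))
[0.4755, 0.3237, 0.1441] 15 (array([ 23.1,  26.5, 109.3,  29.2]), np.float64(1.8624578276360322e-17))
[0.5045, 0.3381, 0.0924] 31 (array([ 23.3,  30. , 121.3,  -2.3]), np.float64(3.2131303447715988e-21))
[0.5045, 0.3381, 0.0924] 20 (array([ 23.3,  30.7, 112.5,  16.8]), np.float64(1.2910361848256478e-22))
[0.5045, 0.3381, 0.0924] 15 (array([ 23.3,  31.6, 108.4,  25. ]), np.float64(5.779042435462093e-19))
[0.5243, 0.3479, 0.1062] 31 (array([ 23.4,  29.9, 117.7,   1.4]), np.float64(2.8468889410887195e-21))
[0.5243, 0.3479, 0.1062] 20 (array([ 23.4,  31. , 108.8,  20.2]), np.float64(6.517971588144973e-19))
[0.5243, 0.3479, 0.1062] 15 (array([ 23.4,  32. , 104.7,  28.3]), np.float64(7.650524550007086e-17))
[0.5385, 0.3192, 0.1062] 31 (array([ 20.4,  29.8, 118.1,   1.1]), np.float64(5.1494661451844176e-21))
[0.5385, 0.3192, 0.1062] 20 (array([ 20.4,  30.8, 109.2,  20. ]), np.float64(3.8808677357868373e-19))
[0.5385, 0.3192, 0.1062] 15 (array([ 20.4,  31.8, 105.1,  28.1]), np.float64(5.4759900056894313e-17))
```

```bash
python3 - <<'E'
s=open('fk.py').read()
s=s.replace("r=m[0]+m[2]*np.sin(a)+m[3]*np.sin(b)+","r=m[0]+m[2]*np.sin(a)+m[3]*np.sin(b)+m[5]*np.cos(b)+").replace("z=m[1]+m[2]*np.cos(a)+m[3]*np.cos(b)+","z=m[1]+m[2]*np.cos(a)+m[3]*np.cos(b)-m[5]*np.sin(b)+").replace("[0,.15,.45,.45,.2]","[0,.15,.45,.45,.2,0]")
open('fk.py','w').write(s)
E
python3 fk.py; python3 - <<'E'
from fk import *
print(np.array(f.fun).reshape(-1,2).round(4))
E
```

```text
[-0.0009  0.2735  0.5891  0.3917  0.2891  0.1136] 0.11100723667929095 0.0004952653063730605
[0.4441, 0.31, 0.2] 31 (array([ 23.1,  21.7, 118.4,   9. ]), np.float64(5.4656225400591395e-15))
[0.4441, 0.31, 0.2] 20 (array([ 23.1,  21.9, 110.6,  27.5]), np.float64(4.719916701200321e-17))
[0.4441, 0.31, 0.2] 15 (array([ 23.1,  22.7, 107. ,  35.3]), np.float64(2.451359646166316e-14))
[0.4755, 0.3237, 0.1441] 31 (array([ 23.1,  30.3, 116.5,   2.1]), np.float64(3.7306359545756066e-22))
[0.4755, 0.3237, 0.1441] 20 (array([ 23.1,  29.8, 108.8,  21.4]), np.float64(1.195258850275276e-17))
[0.4755, 0.3237, 0.1441] 15 (array([ 23.1,  30.3, 105.2,  29.5]), np.float64(1.0407418747058644e-15))
[0.5045, 0.3381, 0.0924] 31 (array([ 23.3,  37.9, 113.6,  -2.4]), np.float64(3.331033627966744e-13))
[0.5045, 0.3381, 0.0924] 20 (array([ 23.3,  36.8, 106. ,  17.1]), np.float64(1.3522398019077273e-20))
[0.5045, 0.3381, 0.0924] 15 (array([ 23.3,  37.1, 102.4,  25.5]), np.float64(7.361995785148597e-18))
[0.5243, 0.3479, 0.1062] 31 (array([ 23.4,  36.9, 110.2,   1.9]), np.float64(1.1466849850725357e-14))
[0.5243, 0.3479, 0.1062] 20 (array([ 23.4,  36.4, 102.5,  21.1]), np.float64(2.0572488340458124e-17))
[0.5243, 0.3479, 0.1062] 15 (array([23.4, 36.8, 98.9, 29.3]), np.float64(1.2682255811694515e-15))
[0.5385, 0.3192, 0.1062] 31 (array([ 20.4,  36.8, 110.6,   1.6]), np.float64(2.8250114777271997e-15))
[0.5385, 0.3192, 0.1062] 20 (array([ 20.4,  36.2, 103. ,  20.8]), np.float64(1.3076382959484037e-17))
[0.5385, 0.3192, 0.1062] 15 (array([20.4, 36.7, 99.3, 29. ]), np.float64(9.021157554838564e-16))
[[-0.0004 -0.0004]
 [-0.0001  0.0001]
 [ 0.0003 -0.0001]
 [ 0.0003  0.0001]
 [-0.0002  0.0005]
 [-0.0002 -0.0003]
 [ 0.0001  0.0005]
 [ 0.0001  0.0001]
 [ 0.0002 -0.0001]
 [-0.0002 -0.0001]
 [ 0.0001 -0.0003]]
```

```bash
python3 - <<'E'
from go import *
from fk import ik
print(panc(p), "tilt",np.degrees(np.arccos(-R[2,2])).round(2))
for u in (.03,.015,0,-.006,-.012):
  for w in (.135,.10,.075,.06,.05,.045):
    tip=pan(u,.092,w-.017); X=tip-.017*R[:,2]
    print(u,w,ik(X,30.8)[0],"clear",clear(X),end=" | ")
  print()
E
```

```text
[108.  104.2 165. ] tilt 30.8
0.03 0.135 [ 23.3  24.9 109.2  15.1] clear 72.9 | 0.03 0.1 [ 23.4  29.  108.2  12. ] clear 38.5 | 0.03 0.075 [ 23.4  31.9 107.2  10.1] clear 14.3 | 0.03 0.06 [ 23.5  33.7 106.5   9. ] clear 1.8 | 0.03 0.05 [ 23.5  34.8 106.1   8.3] clear 0.0 | 0.03 0.045 [ 23.5  35.4 105.8   8. ] clear 0.0 | 
0.015 0.135 [ 23.2  25.  111.3  12.9] clear 72.5 | 0.015 0.1 [ 23.3  29.2 110.2   9.8] clear 37.8 | 0.015 0.075 [ 23.4  32.2 109.2   7.8] clear 13.3 | 0.015 0.06 [ 23.4  33.9 108.6   6.7] clear 0.2 | 0.015 0.05 [ 23.5  35.1 108.1   6. ] clear 0.0 | 0.015 0.045 [ 23.5  35.7 107.8   5.7] clear 0.0 | 
0 0.135 [ 23.2  25.1 113.4  10.6] clear 73.3 | 0 0.1 [ 23.3  29.5 112.3   7.4] clear 39.1 | 0 0.075 [ 23.3  32.5 111.3   5.4] clear 16.5 | 0 0.06 [ 23.4  34.3 110.6   4.3] clear 7.1 | 0 0.05 [ 23.4  35.5 110.1   3.6] clear 6.9 | 0 0.045 [ 23.4  36.1 109.8   3.3] clear 5.2 | 
-0.006 0.135 [ 23.1  25.2 114.3   9.7] clear 74.4 | -0.006 0.1 [ 23.2  29.6 113.1   6.5] clear 41.1 | -0.006 0.075 [ 23.3  32.7 112.1   4.4] clear 20.8 | -0.006 0.06 [ 23.3  34.5 111.4   3.3] clear 12.4 | -0.006 0.05 [ 23.4  35.7 110.9   2.7] clear 12.2 | -0.006 0.045 [ 23.4  36.2 110.6   2.3] clear 11.2 | 
-0.012 0.135 [ 23.1  25.3 115.1   8.8] clear 76.1 | -0.012 0.1 [ 23.2  29.8 113.9   5.5] clear 43.9 | -0.012 0.075 [ 23.3  32.8 112.9   3.5] clear 25.4 | -0.012 0.06 [ 23.3  34.7 112.2   2.4] clear 18.0 | -0.012 0.05 [ 23.3  35.8 111.7   1.7] clear 17.8 | -0.012 0.045 [ 23.4  36.4 111.4   1.3] clear 17.2 |
```

```bash
python3 - <<'E'
from go import *
for w in (.135,.1,.045):
    X=pan(-.005,.092,w-.017)-.017*R[:,2]; print(w,rel(X))
E
```

```text
0.135 [-112.2    7.6   32.9]
0.1 [-111.4    6.5   67.9]
0.045 [-110.2    4.8  122.8]
```

servo_tool:
  increments:
    - [1,[-40,3,0],0]
    - [1,[-40,2,0],0]
    - [1,[-31,2,20],0]
    - [1,[0,0,20],0]
    - [1,[0,0,15],0]

```text
time_s: 21.55
position: [0.4905, 0.331, 0.1682]
tcp_rot: [[0.759, 0.45, 0.471], [0.406, -0.892, 0.198], [0.509, 0.041, -0.86]]
force: [1.2, -0.7, 0.2]
opening: 0.006
```

```bash
python3 st.py; python3 - <<'E'
from go import *
print(panc(p),"tip",panc(p+.017*R[:,2]),clear(p))
X=pan(-.005,.092,.028)-.017*R[:,2]; print(rel(X))
E
```

```text
t 21.55 p [0.4905 0.331  0.1682] psi 28.15 z [ 0.4711  0.198  -0.8596] F [ 1.24 -0.74  0.15] M [-0.16  0.21 -0.04] op 0.006 q [ 23.3  28.1 113.   -2.    8.1  87.8]
[ -2.7  92.4 111.7] tip [-3.1 91.9 94.7] 51.1
[-0.3 -2.2 66.7]
```

servo_tool:
  increments:
    - [1,[-1,-1,12],0]
    - [1,[-1,-1,12],0]
    - [1,[0,0,12],0]
    - [1,[0,0,10],0]
    - [1,[0,0,0],0]

```text
time_s: 22.18
position: [0.5077, 0.3401, 0.1258]
tcp_rot: [[0.761, 0.45, 0.467], [0.407, -0.892, 0.196], [0.505, 0.041, -0.862]]
force: [-0.5, -0.6, -0.1]
opening: 0.002
```

```bash
python3 st.py; python3 - <<'E'
from go import *
print(panc(p),"tip",panc(p+.017*R[:,2]),clear(p))
X=pan(-.005,.092,.028)-.017*R[:,2]; print(rel(X))
ims=[]
for c,(a,b,e,f) in (("scene",(370,210,530,370)),("top",(130,150,290,310))):
    im,d=bot.capture(c); cv2.imwrite(f"pics/{c}4.png",im); ims.append(cv2.resize(im[b:f,a:e],None,fx=2.5,fy=2.5,interpolation=cv2.INTER_CUBIC))
cv2.imwrite("pics/sw4.png",np.hstack(ims))
E
```

```text
t 22.18 p [0.5077 0.3401 0.1258] psi 28.13 z [ 0.4669  0.196  -0.8623] F [-0.46 -0.6  -0.08] M [-0.18  0.22 -0.01] op 0.002 q [ 23.5  33.9 111.7  -5.5   4.   91.6]
[-8.7 92.9 65.3] tip [-9.2 92.4 48.3] 17.2
[ 4.8 -0.1 20.2]
```

View pics/sw4.png

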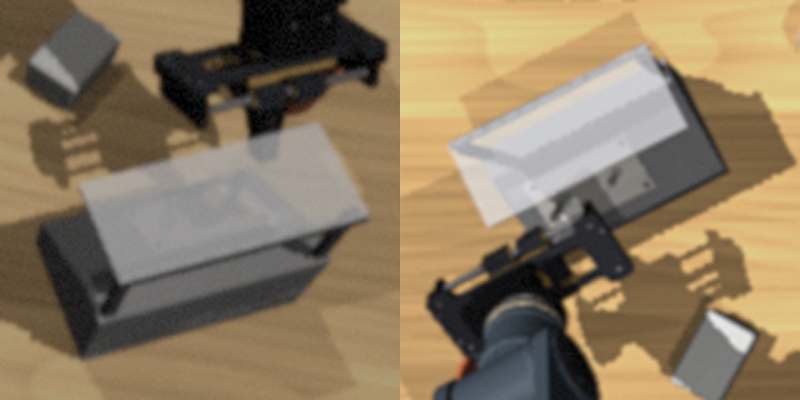

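servo_tool:
  increments:
    - [1,[2,0,7],0]
    - [1,[2,0,7],0]
    - [1,[0,0,6],0]
    - [1,[0,0,0],0]

```text
time_s: 22.78
position: [0.52, 0.3456, 0.1107]
tcp_rot: [[0.761, 0.45, 0.467], [0.407, -0.892, 0.196], [0.505, 0.041, -0.862]]
force: [0.9, 0.2, 0.8]
opening: 0.007
```

```bash
python3 st.py; python3 - <<'E'
from go import *
print("tip",panc(p+.017*R[:,2]),clear(p))
print("y axis in panel",(np.array([R[:,1]@U,R[:,1]@BY,R[:,1]@N])).round(3))
E
```

```text
t 22.77 p [0.52   0.3456 0.1107] psi 28.13 z [ 0.467   0.1961 -0.8622] F [0.91 0.23 0.75] M [-0.18  0.29 -0.07] op 0.007 q [ 23.6  36.2 110.2  -7.1   3.2  93.2]
tip [-5.8 91.8 28.4] 10.5
y axis in panel [ 0.028 -0.999  0.031]
```

servo_tool:
  increments:
    - [1,[0,3,0],0]
    - [1,[0,3,0],0]
    - [1,[0,3,0],0]
    - [1,[0,0,0],0]

```text
time_s: 23.28
position: [0.524, 0.3374, 0.1117]
tcp_rot: [[0.761, 0.449, 0.468], [0.406, -0.892, 0.196], [0.506, 0.041, -0.862]]
force: [0.4, -0.1, -0.5]
opening: 0.006
```

servo_tool:
  increments:
    - [1,[0,3,0],0]
    - [1,[0,0,0],0]

```text
time_s: 23.52
position: [0.5247, 0.3355, 0.1119]
tcp_rot: [[0.761, 0.451, 0.467], [0.407, -0.892, 0.197], [0.505, 0.04, -0.862]]
force: [-2.1, 5.2, -0.2]
opening: 0.006
```

```bash
python3 st.py; python3 - <<'E'
from go import *
print("tip",panc(p+.017*R[:,2]),clear(p),"Fv",np.array(s["force"])@BY)
E
```

```text
t 23.52 p [0.5247 0.3355 0.1119] psi 28.17 z [ 0.467   0.1969 -0.8621] F [-2.12  5.15 -0.19] M [0.57 0.56 0.44] op 0.006 q [ 22.2  36.  110.5   6.5   3.1  78.3]
tip [-5.3 80.8 29.5] 10.1 Fv 5.5579110418681426
```

servo_tool:
  increments:
    - [1,[0,2.5,0],0]
    - [1,[0,2.5,0],0]
    - [1,[0,2.5,0],0]
    - [1,[0,0,0],0]

```text
time_s: 24.02
position: [0.5281, 0.3284, 0.1121]
tcp_rot: [[0.761, 0.45, 0.467], [0.407, -0.892, 0.196], [0.505, 0.04, -0.862]]
force: [-1.5, 1.9, 0.7]
opening: 0.006
```

```bash
python3 st.py; python3 - <<'E'
from go import *
print("tip",panc(p+.017*R[:,2]),clear(p),"Fv",np.array(s["force"])@BY)
E
```

```text
t 24.02 p [0.5281 0.3284 0.1121] psi 28.13 z [ 0.4668  0.1965 -0.8623] F [-1.53  1.86  0.71] M [0.1  0.41 0.14] op 0.006 q [ 21.2  35.9 110.7  15.3   3.1  68.7]
tip [-5.3 72.9 29.8] 10.1 Fv 2.347642461250504
```

Force fell from 5.6 to 2.3 N, so the bat is close to its centre. I'll go on.

servo_tool:
  increments:
    - [1,[0,2,0],0]
    - [1,[0,2,0],0]
    - [1,[0,2,0],0]
    - [1,[0,1.5,0],0]
    - [1,[0,0,0],0]

```text
time_s: 24.65
position: [0.5323, 0.3214, 0.1124]
tcp_rot: [[0.761, 0.449, 0.468], [0.406, -0.892, 0.196], [0.506, 0.041, -0.862]]
force: [0.2, 0.0, -0.3]
opening: 0.01
```

```bash
python3 st.py; python3 - <<'E'
from go import *
print("tip",panc(p+.017*R[:,2]),clear(p),"Fv",np.array(s["force"])@BY)
im,d=bot.capture("top"); a,b,e,f=170,190,250,270
cv2.imwrite("pics/sw5.png",cv2.resize(im[b:f,a:e],None,fx=6,fy=6,interpolation=cv2.INTER_CUBIC))
E
```

```text
t 24.65 p [0.5323 0.3214 0.1124] psi 28.11 z [ 0.4679  0.1962 -0.8617] F [ 0.18  0.02 -0.35] M [-0.14  0.31 -0.  ] op 0.01 q [ 20.2  35.8 110.8  23.6   3.2  59.6]
tip [-4.6 64.7 29.7] 9.5 Fv -0.06798186786305054
```

View pics/sw5.png

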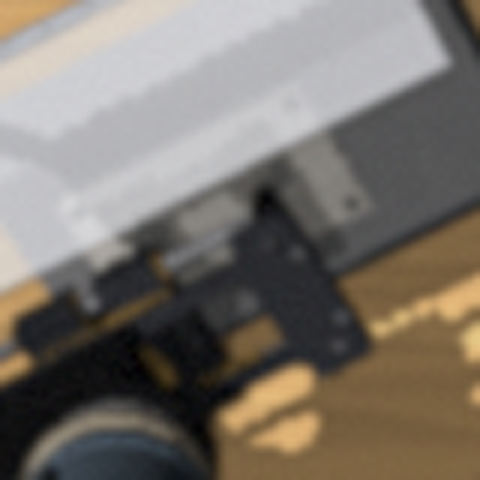

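Force is zero, so the bat has snapped over. I'll back off to the left, withdraw along the normal, then check.

servo_tool:
  increments:
    - [1,[0,-3,0],0]
    - [1,[0,-4,0],0]
    - [1,[-1,-4,0],0]
    - [1,[-1,0,-6],0]
    - [1,[-1,0,-10],0]

```text
time_s: 25.32
position: [0.5171, 0.3268, 0.1245]
tcp_rot: [[0.761, 0.45, 0.467], [0.407, -0.892, 0.196], [0.505, 0.041, -0.862]]
force: [-0.6, -0.5, 0.4]
opening: 0.004
```

servo_tool:
  increments:
    - [1,[-1,0,-15],0]
    - [1,[-1,0,-20],0]
    - [1,[0,0,-25],0]
    - [1,[0,0,-30],0]
    - [1,[0,0,-35],0]

```text
time_s: 25.95
position: [0.4564, 0.301, 0.2323]
tcp_rot: [[0.761, 0.449, 0.468], [0.407, -0.892, 0.196], [0.506, 0.041, -0.862]]
force: [1.5, -0.0, -0.2]
opening: 0.003
```

```bash
python3 st.py; python3 - <<'E'
from go import *
print("tip",panc(p+.017*R[:,2]),clear(p))
from fk import ik
for dx in (60,120,180):
  for dz in (-40,-80): print(dx,dz,ik(p+R@np.array([0,-dx*1e-3,dz*1e-3]),30.8)[0])
E
```

```text
t 25.95 p [0.4564 0.301  0.2323] psi 28.11 z [ 0.4678  0.196  -0.8618] F [ 1.52 -0.04 -0.19] M [-0.09  0.28  0.04] op 0.003 q [ 21.3  18.1 115.4   2.6  16.1  81.6]
tip [ -6.5  80.1 172.2] 127.1
60 -40 [ 28.2  14.  114.4  20.8]
60 -80 [ 28.5   9.  114.   26.3]
120 -40 [ 34.7  15.5 112.5  21.1]
120 -80 [ 35.1  10.7 112.1  26.4]
180 -40 [ 40.7  17.5 109.9  21.9]
180 -80 [ 41.4  12.9 109.5  26.8]
```

servo_tool:
  increments:
    - [1,[0,-20,-30],0]
    - [1,[0,30,-40],0]
    - [1,[0,55,0],0]
    - [1,[0,55,0],0]
    - [1,[0,55,0],0]

```text
time_s: 26.58
position: [0.5021, 0.1324, 0.2996]
tcp_rot: [[0.76, 0.45, 0.469], [0.407, -0.892, 0.196], [0.507, 0.042, -0.861]]
force: [0.4, -0.1, 0.3]
opening: 0.002
```

servo_tool:
  increments:
    - [1,[0,55,0],0]
    - [1,[0,40,0],0]
    - [1,[0,0,0],0]

```text
time_s: 26.95
position: [0.5465, 0.046, 0.3033]
tcp_rot: [[0.762, 0.445, 0.471], [0.404, -0.894, 0.193], [0.507, 0.043, -0.861]]
force: [-0.6, -0.3, -0.1]
opening: 0.007
```

```bash
python3 st.py; python3 - <<'E'
from go import *
im,d=bot.capture("top"); cv2.imwrite("pics/top6.png",im)
im2,d2=bot.capture("scene"); cv2.imwrite("pics/scene6.png",im2)
a,b,e,f=170,190,240,260; s_=5.6
k=cv2.resize(im[b:f,a:e],None,fx=s_,fy=s_,interpolation=cv2.INTER_CUBIC)
k0=cv2.resize(cv2.imread("pics/top3.png")[b:f,a:e],None,fx=s_,fy=s_,interpolation=cv2.INTER_CUBIC)
cv2.imwrite("pics/sw6.png",np.hstack([k0,k]))
cv2.imwrite("pics/both6.png",cv2.resize(np.hstack([im,im2]),(800,300),interpolation=cv2.INTER_AREA))
E
```

```text
t 26.95 p [0.5465 0.046  0.3033] psi 27.91 z [ 0.4705  0.1927 -0.8611] F [-0.62 -0.25 -0.11] M [-0.08  0.32 -0.01] op 0.007 q [-17.   11.5 109.3  30.9  38.8  25. ]
```

View pics/sw6.png

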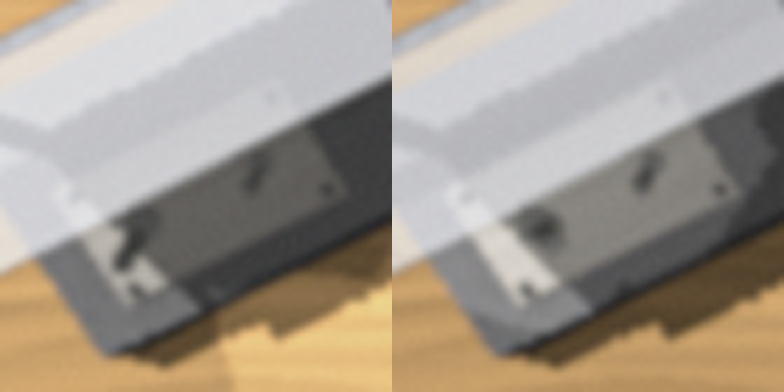

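View pics/both6.png

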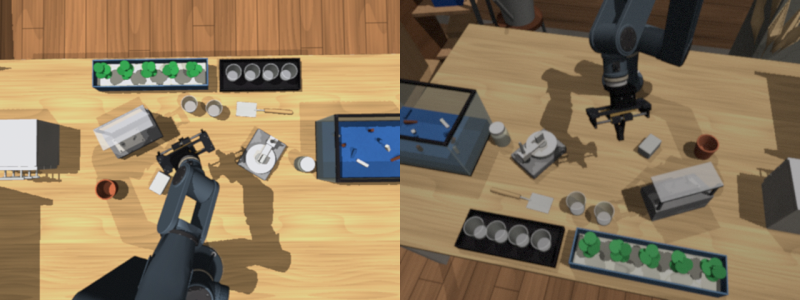

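```bash
python3 - <<'E'
from go import *
for n,v,a,L in (("big L",.052,-.35,.034),("big R",.052,.35,.034),("small L",-.012,-.35,.024),("small R",-.012,.35,.024)):
    q=bat(v,a,L); print(n,[((proj("top",x)[0]-[170,190]+.5)*5.6).round(0).tolist() for x in q])
P=[]
d=bot.capture("top")[1]
im=cv2.imread("pics/top6.png"); cv2.imwrite("pics/sh6.png",cv2.resize(im[190:300,370:480],None,fx=4,fy=4,interpolation=cv2.INTER_CUBIC))
d0=np.load("pics/top3.npy"); w=(slice(190,300),slice(370,480)); print("shaker depth change",np.median(np.abs(d[w]-d0[w])), np.percentile(np.abs(d[w]-d0[w]),95))
E
```

```text
big L [[146.0, 213.0], [125.0, 253.0]]
big R [[146.0, 213.0], [169.0, 231.0]]
small L [[266.0, 152.0], [252.0, 180.0]]
small R [[266.0, 152.0], [284.0, 164.0]]
shaker depth change 0.0030146241 0.008966945
```

View pics/sh6.png

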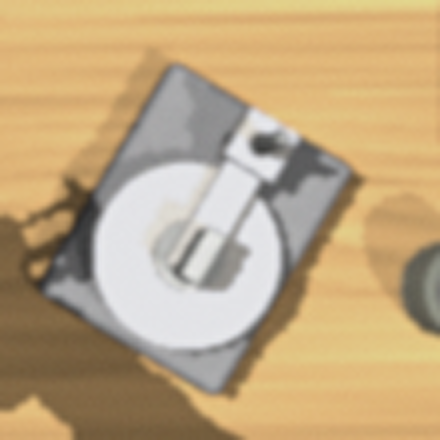

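```bash
python3 -c "
from rig import bot
print(bot.hand_in())"; python3 st.py
```

```text
the job is handed in; nothing more can be done
None
the job is handed in; nothing more can be done
```

Both parts of the job are done, in the order asked, and handed in at about 27 s of the 54 s allowed.

- **Hold-down:** I gripped it by the fin, lowered it over the rod in small steps until it met the lid with about 10 N of contact force, then let go. The last views show the boss top at about 105 mm, which means it is fully down. The foot is within about 1–2 mm of the lid centre.
- **Tilt for the hood:** The moves could only turn the tool about its own axis. I reached past the arm's limit in free space to tilt the tool to about 31°. My calculated clearance to the hood during the push was about 10 mm.
- **Big toggle:** I pushed it right with the closed fingertips. The force went from 5.6 N to 2.3 N and then to zero as it snapped over. In the last top picture, the left-leaning tip is gone and the bat is where a right-leaning one should show.
- **Small toggle and the rest:** The small toggle looks the same as before and still leans left. The other things look unmoved by eye, but I did not measure them.

My last depth comparison of the shaker was less clear. It showed a typical change of 3 mm, and the 95th percentile was 9 mm. I put this down to sensor noise and changed shadows, because the picture shows the hold-down still seated. The switch plate also appeared about 4 mm lower on the panel than my model, so I aimed the push a little lower to allow for that.

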